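# Tip a portion of wooden balls into a cup and set its table number

### The job

Fill the waiting cup for table 4: turn the knob on the ball dispenser's sloped console until the 4 stands squarely in the little window, and push the tipping bucket by its bar, away from you and past its catch, until all five wooden balls have dropped into the cup. Let the bucket swing back home onto its catch and take the arm clear; the cup must stay standing in its ring, and the jars, tube and brush around are to be left where they are.

Things in the scene. Friction and masses are not known exactly. Their poses are not given: they have to be found in the camera images.
- dispenser: fixed ball dispenser on a white base plate 255 x 465 x 10 mm. Origin on the table straight below the bucket's pivot. x points away from the worker (robot): the bucket tips towards +x; y to the worker's left; z up. Plate: x -120 to 135, y -240 to 225 mm. Bucket between two uprights at y +-41 mm (top z 210 mm). Chute and clear guard (x to 119, top z 171 mm) lead into the cup at x 78 mm
- pivot (a point): point on the bucket's pivot axis (along the dispenser's y), midway between the uprights, 185 mm above the table
- bucket (a joint): tipping angle of the aluminium bucket, rad: 0 = home on its catch, grows as it tips towards the dispenser's +x, stop at 1.05. Getting out of the spring catch takes 7 to 12 N at the push bar in the first 0.2 rad; after that the return spring takes 2 to 6 N. The balls leave between 0.3 and 0.9 rad. Let go, it swings back within a second and clicks home
- push_bar (a point): middle of the bucket's push bar: level steel bar, 12 mm diameter, 76 mm long along the dispenser's y, on two arms behind and above the bucket; free behind and above. It circles the pivot at 108 mm radius: in the dispenser's frame x -60, z 275 mm at home; x -7, z 293 mm half-way; x 48, z 282 mm full over
- silo (a point): middle of the clear silo tube of stock balls to the left of the bucket, not used: 106 mm diameter, z 256 to 431 mm, centre 165 mm left of the pivot. Its feed trough (gate shut; top z 285 mm) ends 42 mm left of the pivot, x -32 to 12 mm in the dispenser's frame
- number_wheel (a joint): angle of number wheel and knob, rad; grows clockwise as seen looking onto the console's face. Numbers 1 to 8 every 0.785 rad (45 deg): 1 in the window at 0, 2 at 0.785, 3 at 1.571, 4 at 2.356, 5 at 3.142 ..; stops at -0.25 and 5.75. It clicks into each number (0.2 Nm to turn it out; let go between two, it drops into the nearer). Starts at 1, 2 or 3
- knob_grip (a point): grip point of the black ribbed round knob on the console that turns the number wheel: on its axis, 24 mm out from the face. Knob 40 mm diameter, top 34 mm out, flared foot (44 mm) up to 8 mm out. The axis is square to the sloped face; outward it is (-0.408, 0, 0.913) in the dispenser's frame, 24 deg from vertical, towards the worker
- window (a point): middle of the window (32 mm uphill x 28 mm) in the face of the console at the right of the bucket, 52 mm uphill of the knob's axis; black numerals 23 mm tall on a white disc 6 mm below the face, upright for the worker. Console face 156 x 146 mm, flat, sloping 24 deg, uphill is (0.913, 0, 0.408) in the dispenser's frame; lower edge z 49, upper edge z 113 mm
- cup: yellow paper cup standing empty in a low steel ring on the base plate, below the chute. 90 mm outer diameter at the rim, 72 mm at the foot, 90 mm tall, 3 mm wall; origin at the middle of its underside, 10 mm above the table
- ball1_center (a point): centre of one of the five plain wooden balls, 28 mm diameter, 10 g, that lie in the bucket at the start
- ball2_center (a point): centre of one of the five plain wooden balls, 28 mm diameter, 10 g, that lie in the bucket at the start
- ball3_center (a point): centre of one of the five plain wooden balls, 28 mm diameter, 10 g, that lie in the bucket at the start
- ball4_center (a point): centre of one of the five plain wooden balls, 28 mm diameter, 10 g, that lie in the bucket at the start
- ball5_center (a point): centre of one of the five plain wooden balls, 28 mm diameter, 10 g, that lie in the bucket at the start
- jar_low_mid (a point): bystander: low paint jar, 48 mm diameter, 52 mm tall; point half-way up at its middle
- jar_tall_mid (a point): bystander: tall paint jar, 48 mm diameter, 75 mm tall; point half-way up at its middle
- paint_tube_mid (a point): bystander: black paint tube standing on its cap, 42 mm diameter, 135 mm tall; point half-way up at its middle
- brush_mid (a point): bystander: wooden paint brush, 190 mm long, lying flat; point half-way up at its middle

How it is judged (in metres and radians):
On the way:
1. the bucket has been pushed over, past its catch (0.3 rad) (value of joint bucket above 0.3 rad).
At the end, for the whole second after the job is handed in: All five balls lie in the cup (centres within 42 mm of its axis and 5 to 85 mm above its underside), the bucket is back home on its catch (under 0.05 rad), the number wheel shows 4 (2.356 rad, within 0.12 rad), and the cup stands upright (within 0.1 rad) in its ring, within 20 mm of where it was (value of joint bucket below 0.05 rad and value of joint number_wheel between 2.236 and 2.476 rad and horizontal distance between each of ball1_center, ball2_center, ball3_center, ball4_center, ball5_center and cup below 0.042 m and z of ball1_center in the frame of cup between 0.005 and 0.085 m and z of ball2_center in the frame of cup between 0.005 and 0.085 m and z of ball3_center in the frame of cup between 0.005 and 0.085 m and z of ball4_center in the frame of cup between 0.005 and 0.085 m and z of ball5_center in the frame of cup between 0.005 and 0.085 m and angle between cup's own z axis and vertical below 0.1 rad and distance of cup from where it was at the start of the episode below 0.02 m); the robot touches nothing.
It fails at once if the cup is knocked over or lifted out (tilted past 0.35 rad or moved over 30 mm) (angle between cup's own z axis and vertical above 0.35 rad or distance of cup from where it was at the start of the episode above 0.03 m).
It fails at once if a jar, the tube or the brush is shifted by more than 20 mm (distance of any of jar_low_mid, jar_tall_mid, paint_tube_mid, brush_mid from where it was at the start of the episode above 0.02 m).
It also fails if it takes over 58 s, if anything falls off the work surface, if the arm or the gripper's body presses on something with over 40 N, if the wrist force passes 120 N, or if a joint passes its speed limit or range.

### The arm

A 7-joint arm with a two-finger parallel gripper is mounted at the origin on the work surface. World frame = base frame: x ahead of the robot, y to its left, z up, the work surface at z = 0. Lengths are in mm, angles in rad, forces in N, time in s.
With the tool pointing down it reaches from about 400 to 850 mm from the base axis. Payload 4.4 kg.
Tool frame: the origin (TCP) lies on the centre line of the jaws, within the pads' length; the fingertips stand 17 mm ahead of it and the grasp point (between the pads) lies 2 mm behind it (robot.tcp_to_tips is the distance from the TCP to the fingertips, in mm); z points along the fingers, y is the direction in which the jaws open and shut (so a half turn about z gives the same grasp; the last joint's range is limited). The gripper opens to 94 mm and grips with 3 to 60 N. Pads are 16 mm wide; open, the fingers measure 119 mm over their backs; the gripper's body (75 mm by 177 mm) begins 78 mm behind the grasp point.
Start: joints at [1.046, 0.628, 0.038, 1.517, -0.027, 0.996, -0.02], TCP at [287.896, -582.781, 222.478] pointing down, gripper open.
Joint ranges: [-3.06, 3.06], [-0.37, 2.12], [-1.25, 1.32], [0.18, 2.47], [-1.1, 4.24], [0.23, 1.98], [-2.94, 2.94]. Speed limits (rad/s): [2.57, 2.57, 3.14, 3.14, 3.14, 3.14, 3.14].

### API

Orientations are given as a 3x3 rotation matrix whose columns are the frame's x, y, z axes.
In Python, from rig import robot gives the robot as it stands.
- The arm moves only by the tool step_arm, never from a script. Its argument "deltas" is a list of rows, each a list of 4 numbers: the shift along the tool's x, y, z in mm, then the turn about the tool's z in rad. A call has 1 to 12 rows; each row is the pose to reach, as a shift and turn from the pose commanded when the call began, along the tool's axes at that moment; what a row does not reach only later rows make up. A row lasts 1/12 s, in which the tool goes at most 41.7 mm and 7.16 degrees, less where a joint would pass 70% of its speed; a pose out of reach is approached as far as the arm can. A call with a gripper value outside its range is refused whole. "fingers" is the gripper's target within -1 to 1 (fully open at 1, half-way at 0, shut at -1), set as the call begins (left out, the last holds). The fingers move at their own pace and stop on an object; "squeeze" is the grip in N (left out, the last holds). Time passes only in rows, so rows that repeat a pose let the fingers close. It gives the time, the measured TCP pose, the force and the opening at its end, in the units of the state.
- robot.state(): the state, without advancing time (a new reading comes with each control period).
- robot.grab_frame(name): name is "scene" or "top"; returns the picture (384x512x3 uint8, red, green, blue); there is no depth.
- robot.camera_info(name): a dict with "fovy" (degrees; the focal length in pixels is half the picture's height over the tangent of half this angle, whatever the lens; pixels are square), "cx", "cy" (the principal point, pixels), "D" ([k1, k2, p1, p2, k3] as OpenCV has them; the pictures are not rectified), "xyz" and "rotation" of the camera in the world. Camera axes: x right, y down, z forward; pixel columns grow to the right and rows downward; lengths in mm; the calibration is good to about 2 mm. A picture is of the moment at which its call begins. camera_info takes no time and is no camera call.
- robot.sign_off(): hands the job in, once; it reports no verdict.
Trained networks look in the newest picture that a camera, given by its name, has taken for a name from the list of things; names that differ only in an ending like _2 or _b are one class to them, and where a whole thing is asked for, a point or a joint stands for the part that bears it (a point fixed in the world has none). Each returns a list of dicts, best first, with "score" (0 to 1); they miss things now and then, are a little off and sometimes report something else, mostly with a low value. They report only what shows in the picture. A call takes as long as a camera call.
- robot.search_frame(camera, label): "box" ([left, top, right, bottom] as shares, 0 to 1, of the picture: columns of its width, rows of its height, round what is visible of it).
The state is a dict: "time": time; "joints": joint angles; "qd": joint speeds; "joint_torque": joint torques, N m; "ee_pos": TCP position; "tcp_rot": TCP orientation; "contact_force": force on the tool from outside, world axes, zero at the start; "moment": the same for the moment, N m; "opening": opening from 0.0 (shut) to 1.0 (fully open).
Only numpy, scipy, OpenCV 4.12 (cv2) and the standard library are available. Lean on these libraries where they do the work, as an engineer would, in place of code of your own. Each camera call takes 0.05 s, during which the arm holds its last target. There are 200 camera calls.

## Working session

There is one attempt and no reset: what is moved stays moved. The work goes in short steps, Python scripts to look and compute and a tool call to move; the robot and the scene stay as the last step left them, time stands still between calls to the robot, and variables do not carry over. Pictures are saved under pics/ and viewed, about 8 in all and at most 12, crops included, and the job is handed in when it is done.

Besides the shell and the picture viewer there is one more tool, called after "Emit:" by a JSON object that holds its "name" and its "arguments". step_arm: Moves the arm, as the interface text tells. Its arguments: {"type":"object","properties":{"deltas":{"type":"array"},"fingers":{"type":"number"},"squeeze":{"type":"number"}},"required":["deltas"]}

```bash
mkdir -p pics
cat > h.py <<'E'
import numpy as np, cv2
from rig import robot
def cam(n):
    c=robot.camera_info(n); f=192/np.tan(np.radians(c["fovy"])/2)
    return np.array([[f,0,c["cx"]],[0,f,c["cy"]],[0,0,1]]),np.array(c["D"],float),np.array(c["xyz"],float),np.array(c["rotation"],float)
def proj(n,P):
    K,D,t,R=cam(n); P=np.atleast_2d(P).astype(float)
    return cv2.projectPoints(((P-t)@R).reshape(-1,1,3),np.zeros(3),np.zeros(3),K,D)[0].reshape(-1,2)
def ray(n,uv):
    K,D,t,R=cam(n); p=cv2.undistortPoints(np.array(uv,float).reshape(-1,1,2),K,D).reshape(-1,2)
    d=np.c_[p,np.ones(len(p))]@R.T; return t,d/np.linalg.norm(d,axis=1)[:,None]
def atz(n,uv,z):
    t,d=ray(n,uv); return t+d*((z-t[2])/d[:,2])[:,None]
E
python3 - <<'E'
from h import *
for n in("scene","top"):
    im=robot.grab_frame(n); cv2.imwrite(f"pics/{n}0.png",cv2.resize(im[:,:,::-1],(800,600)))
    K,D,t,R=cam(n); print(n,K[0,0],t,R.round(3).tolist(),D)
    for l in("dispenser","push_bar","number_wheel","knob_grip","window","silo","cup","jar_low_mid","jar_tall_mid","paint_tube_mid","brush_mid"):
        for r in robot.search_frame(n,l)[:2]: 
            b=np.array(r["box"])*[512,384,512,384]; print(l,round(r["score"],2),b.round(1))
E
```

```text
scene 348.64702749064816 [1259.90046448  316.22546503 1070.58738646] [[-0.377, 0.698, -0.609], [0.926, 0.287, -0.245], [0.004, -0.657, -0.754]] [-0.01606509  0.          0.          0.          0.        ]
dispenser 0.78 [193.6 163.8 351.8 298.8]
dispenser 0.43 [128.7 190.7 142.6 213.2]
push_bar 0.72 [250.5 179.3 286.  234.2]
push_bar 0.16 [270.9 212.2 275.8 217.9]
knob_grip 0.75 [217.6 217.4 233.5 234.7]
knob_grip 0.66 [363.3 210.8 398.2 242.7]
window 0.64 [191.9 166.2 359.  298.3]
window 0.47 [268.7 209.9 278.9 217.4]
cup 0.8 [247.4 235.2 273.7 269.9]
cup 0.6 [126.8 189.8 146.  212.4]
jar_low_mid 0.58 [368.5 263.5 386.6 280.2]
jar_tall_mid 0.8 [128.7 191.  142.5 211.2]
paint_tube_mid 0.77 [145.6 160.6 162.3 189.5]
brush_mid 0.65 [364.3 215.9 399.7 239.4]
top 372.5505208969812 [ 454.42897039   29.00022155 1360.99059547] [[-0.028, -0.995, 0.098], [-1.0, 0.028, 0.002], [-0.005, -0.098, -0.995]] [-0.03695545  0.          0.          0.          0.        ]
dispenser 0.74 [133.9 136.4 297.8 221.8]
push_bar 0.8 [214.5 156.9 245.9 196.8]
push_bar 0.58 [115.7 225.7 144.5 278.5]
number_wheel 0.7 [267.9 155.9 282.1 184.8]
number_wheel 0.28 [213.7 160.1 246.7 193.8]
knob_grip 0.78 [268.9 160.1 276.2 184.1]
knob_grip 0.56 [369.  166.4 390.1 181.8]
window 0.96 [134.3 138.4 293.6 220.4]
silo 0.93 [135.6 140.7 297.3 217.5]
cup 0.58 [218.7 142.9 242.2 162.2]
jar_low_mid 0.66 [115.  185.1 133.8 201.2]
jar_low_mid 0.59 [370.2 195.6 391.8 215.2]
jar_tall_mid 0.55 [369.  163.4 391.5 180.1]
paint_tube_mid 0.66 [371.  195.3 392.3 212.8]
brush_mid 0.76 [113.9 222.3 146.9 279.1]
```

View pics/scene0.png

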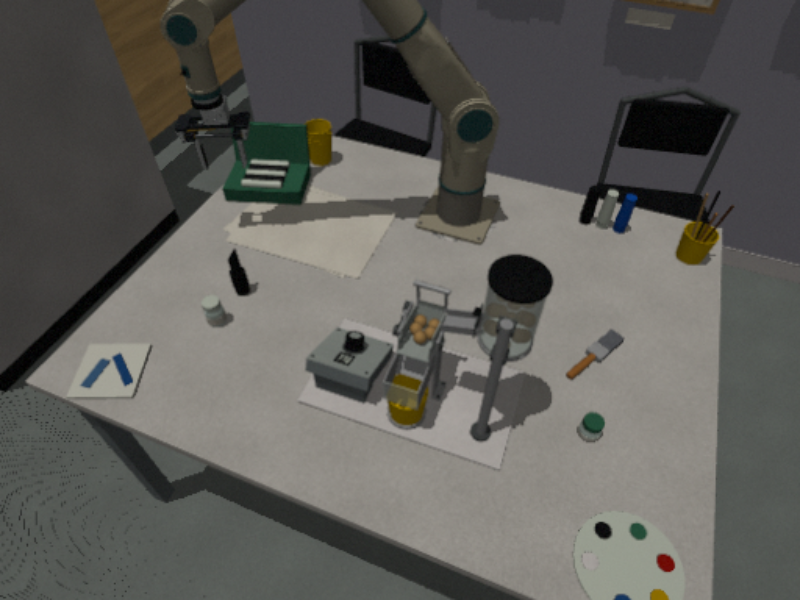

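View pics/top0.png

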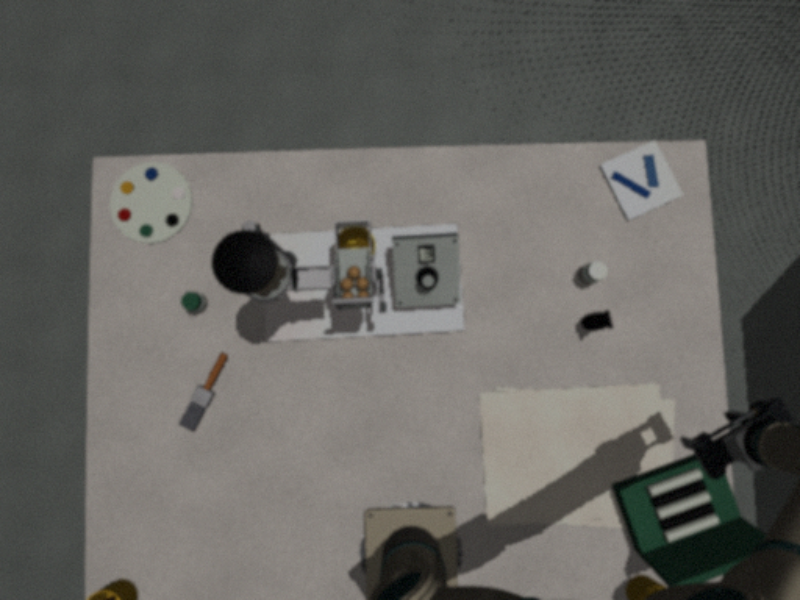

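The top view shows the dispenser: right plate corners at about (458,226) and (463,331), knob (428,277), window (426,254), bar near (352,303). Nothing stands near it except the brush and the low jar, both left of the silo. The scene view shows the far corners at (302,403) and (500,463) and the knob at (355,340). I'll crop both views to pick points more exactly.

Run:
```python
import cv2
a=cv2.resize(cv2.imread("pics/top0.png"),(512,384)) 
from h import *
t=robot.grab_frame("top")[135:225,130:300,::-1]; s=robot.grab_frame("scene")[155:305,185:365,::-1]
cv2.imwrite("pics/tc.png",cv2.resize(t,None,fx=4.7,fy=4.7,interpolation=cv2.INTER_CUBIC))
cv2.imwrite("pics/sc.png",cv2.resize(s,None,fx=4,fy=4,interpolation=cv2.INTER_CUBIC))
```

```text
(no output)
```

View pics/tc.png

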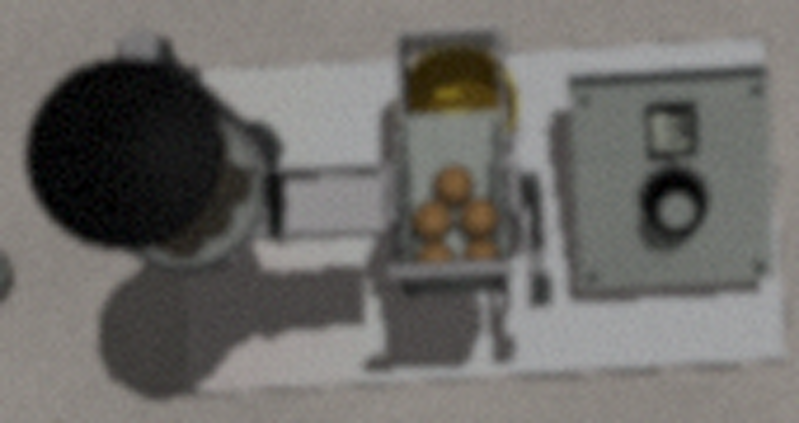

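View pics/sc.png

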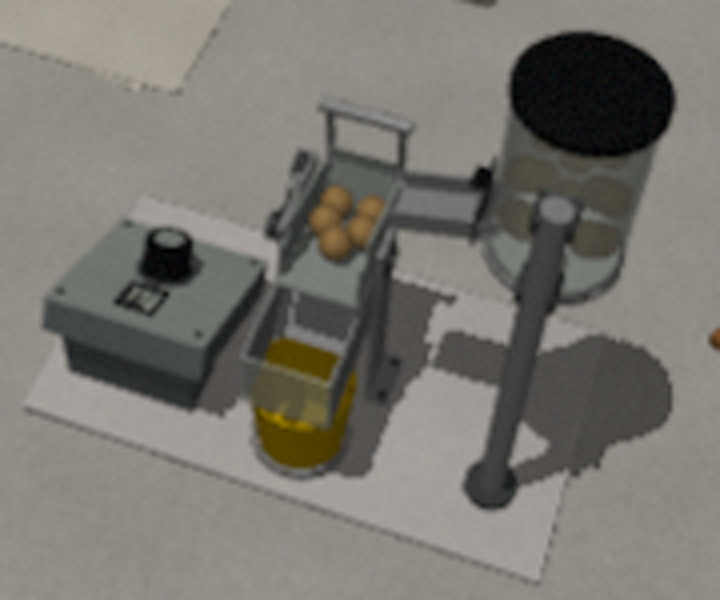

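The crops show these points. Top: plate corners (765,40) and (785,360), knob top (680,211), window (671,130), bar ends (388,270) and (510,266). Scene: corners (25,407), (540,580) and (148,197), knob top (169,240), window (141,299), bar ends (322,104) and (411,128). The numeral isn't readable at this size.

Run:
```python
from h import *
from scipy.optimize import least_squares
T=lambda u:(np.array(u)+.5)/4.7-.5+[130,135]
S=lambda u:(np.array(u)+.5)/4-.5+[185,155]
o=np.array([-.408,0,.913]);
# knob grip local (kx,ky,kz) params
obs=[("top",(765,40),(135,-240,10)),("top",(785,360),(-120,-240,10)),("scene",(25,407),(135,-240,10)),("scene",(540,580),(135,225,10)),("scene",(148,197),(-120,-240,10)),
("top",(388,270),(-60,38,279)),("top",(510,266),(-60,-38,279)),("scene",(322,104),(-60,-38,279)),("scene",(411,128),(-60,38,279)),("top",(125,152),(0,165,431)),("scene",(593,93),(0,165,431))]
kob=[("top",(680,211),"k"),("scene",(169,240),"k"),("top",(671,130),"w"),("scene",(141,299),"w")]
def world(p,L):
    c,s=np.cos(p[2]),np.sin(p[2]); L=np.array(L,float); return np.array([p[0]+c*L[0]-s*L[1],p[1]+s*L[0]+c*L[1],L[2]])
def res(p):
    r=[]
    for n,u,L in obs:
        if abs(L[1])==165: L=(p[6],165,431)
        r.append(proj(n,world(p,L))[0]-(T(u) if n=="top" else S(u)))
    f=p[3:6]
    for n,u,k in kob:
        L=f+(o*34 if k=="k" else 52*np.array([.913,0,.408]))
        r.append(proj(n,world(p,L))[0]-(T(u) if n=="top" else S(u)))
    return np.concatenate(r)
q=least_squares(res,[650,30,0,-20,-130,75,0],loss="soft_l1")
p=q.x; print(p.round(3)); print(res(p).reshape(-1,2).round(1).tolist())
print("knob grip",world(p,p[3:6]+24*o),"bar",world(p,(-60,0,275)),"cup",world(p,(78,0,10)))
def tri(a,b):
    t1,d1=ray("top",T(a));t2,d2=ray("scene",S(b));A=np.c_[d1[0],-d2[0]];x=np.linalg.lstsq(A,t2-t1,rcond=None)[0]
    P,Q=t1+d1[0]*x[0],t2+d2[0]*x[1];return ((P+Q)/2).round(1),np.linalg.norm(P-Q).round(1)
for n,a,b in(("knobtop",(680,211),(169,240)),("win",(671,130),(141,299)),("barL",(388,270),(411,128)),("barR",(510,266),(322,104))):print(n,tri(a,b))
np.save("pose.npy",p)
t=robot.grab_frame("top")[150:175,262:290,::-1]; s=robot.grab_frame("scene")[218:242,208:236,::-1]
s=cv2.rotate(s,cv2.ROTATE_180)
g=[cv2.resize(i,(400,380),interpolation=cv2.INTER_CUBIC) for i in(t,s)]
cv2.imwrite("pics/win.png",np.hstack(g))
```

```text
[ 6.14020e+02  1.04362e+02  2.80000e-02  2.25900e+00 -1.56477e+02
  7.65230e+01  9.52000e-01]
[[-0.1, -0.8], [0.3, 0.1], [-1.4, -0.5], [0.1, 1.1], [-1.9, -0.6], [-0.4, 0.6], [-0.3, -0.0], [-0.5, -0.7], [0.5, -0.3], [-1.8, -0.8], [0.1, -2.0], [-0.6, 0.2], [-0.2, -0.2], [0.1, 0.0], [-0.3, 0.2]]
knob grip [610.8050118  -52.26356164  98.43477445] bar [554.04271754 102.70683602 275.        ] cup [691.9902223 106.5128745  10.       ]
knobtop (array([606.9, -53.1, 106.3]), np.float64(2.7))
win (array([667.8, -50. ,  98.9]), np.float64(0.7))
barL (array([554.6, 139.5, 278.9]), np.float64(0.0))
barR (array([554.8,  65.1, 275.8]), np.float64(2.6))
```

View pics/win.png

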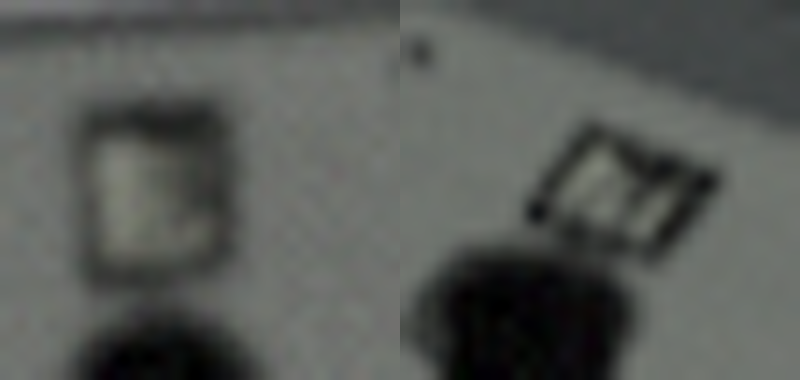

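The window is still blurry. I'll average some frames, rectify the window and match it against digit templates.

```bash
cat > rect.py <<'E'
from h import *
def rectify(n,N=8):
    p=np.load("pose.npy"); im=np.mean([robot.grab_frame(n) for _ in range(N)],0).astype(np.float32).mean(2)
    up=np.array([.913,0,.408]);o=np.array([-.408,0,.913]);c,s=np.cos(p[2]),np.sin(p[2])
    v,u=np.mgrid[18:-18.1:-.5,-18:18.1:.5] # v uphill, u to the right (-y)
    L=p[3:6]-6*o+(52+v[...,None])*up+u[...,None]*np.array([0,-1,0])
    W=np.stack([p[0]+c*L[...,0]-s*L[...,1],p[1]+s*L[...,0]+c*L[...,1],L[...,2]],-1)
    uv=proj(n,W.reshape(-1,3)).reshape(W.shape[:2]+(2,)).astype(np.float32)
    r=cv2.remap(im,uv[...,0],uv[...,1],cv2.INTER_CUBIC); return r
def score(r):
    r=cv2.GaussianBlur(r,(0,0),2); out={}
    for d in range(1,9):
        best=-1
        for f in(cv2.FONT_HERSHEY_SIMPLEX,cv2.FONT_HERSHEY_DUPLEX):
            t=np.full((73,73),255,np.float32);(w,h),_=cv2.getTextSize(str(d),f,2.15,7)
            cv2.putText(t,str(d),(36-w//2,36+h//2),f,46/h*2.15,0,7); t=cv2.GaussianBlur(t,(0,0),4)[12:61,17:56]
            best=max(best,cv2.matchTemplate(r,t,cv2.TM_CCOEFF_NORMED).max())
        out[d]=round(float(best),2)
    return out
def show(name):
    g=[]
    for n in("top","scene"):
        r=rectify(n); print(n,score(r)); g.append(cv2.resize(cv2.normalize(r,None,0,255,cv2.NORM_MINMAX).astype(np.uint8),(400,400),interpolation=cv2.INTER_CUBIC))
    cv2.imwrite(name,np.hstack(g)); print(robot.state()["time"])
E
python3 -c "
from rect import *
show('pics/r0.png')"
```

```text
top {1: 0.12, 2: 0.03, 3: 0.32, 4: -0.2, 5: 0.06, 6: 0.09, 7: 0.32, 8: -0.02}
scene {1: 0.4, 2: 0.12, 3: 0.37, 4: 0.59, 5: 0.2, 6: 0.24, 7: 0.5, 8: 0.22}
2.2
```

View pics/r0.png

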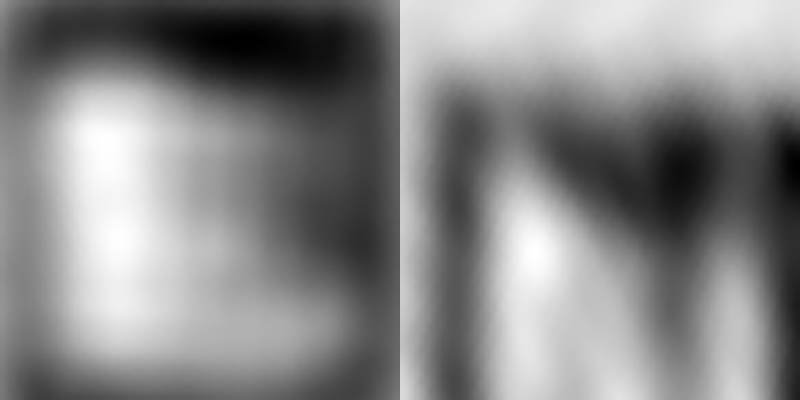

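The rectified window views don't give a clear numeral, so I'll identify it by motion: turn counter-clockwise towards the stop and compare images. First I'll check the tool yaw and the clearance beside the bucket.

Run:
```python
from h import *
s=robot.state(); print(s["ee_pos"],np.array(s["tcp_rot"]).round(3).tolist(),s["joints"],s["opening"])
T=lambda u:(np.array(u)+.5)/4.7-.5+[130,135]
S=lambda u:(np.array(u)+.5)/4-.5+[185,155]
p=np.load("pose.npy")
for a,b in(((525,175),(275,232)),((537,245),(303,158)),((387,110),(245,350)),((507,258),(330,165))):
    t1,d1=ray("top",T(a));t2,d2=ray("scene",S(b));x=np.linalg.lstsq(np.c_[d1[0],-d2[0]],t2-t1,rcond=None)[0]
    P,Q=t1+d1[0]*x[0],t2+d2[0]*x[1];m=(P+Q)/2-[p[0],p[1],0];print(m.round(0),np.linalg.norm(P-Q).round(1))
```

```text
[ 287.90163924 -582.75491747  222.4718061 ] [[0.897, 0.443, 0.0], [0.443, -0.897, 0.0], [0.0, -0.0, -1.0]] [ 1.04619733  0.62840401  0.03848111  1.51741143 -0.02701545  0.99633817
 -0.02000819] 1.0015599253112095
[ 10. -49. 191.] 0.5
[-42. -52. 224.] 10.4
[ 83.   5. 159.] 91.1
[-50. -32. 217.] 11.0
```

Emit:
{"name": "step_arm", "arguments": {"deltas": [[30, -19, 0, 0.07], [65, -41, 0, 0.15], [100, -63, 0, 0.25], [135, -85, 0, 0.35], [170, -108, 0, 0.45], [205, -130, 0, 0.55], [240, -152, 0, 0.65], [275, -174, 0, 0.75], [310, -197, 0, 0.88], [345, -219, 0, 0.88], [380, -241, 0, 0.88], [415, -263, 0, 0.88]], "fingers": 0.3, "squeeze": 30}}

```text
time: 3.2
ee_pos: [544.4, -161.1, 222.7]
tcp_rot: [[0.913, -0.409, 0.0], [-0.409, -0.913, -0.0], [0.0, -0.0, -1.0]]
contact_force: [0.1, -0.1, 0.2]
opening: 0.649
```

Emit:
{"name": "step_arm", "arguments": {"deltas": [[5, -40, 0, 0], [10, -80, 0, 0], [14, -110, 0, 0], [16, -127, 5, 0], [16, -127, 25, 0], [16, -127, 45, 0], [16, -127, 65, 0], [16, -127, 85, 0], [16, -127, 97, 0], [16, -127, 97, 0]]}}

```text
time: 4.03
ee_pos: [607.7, -54.6, 122.7]
tcp_rot: [[0.912, -0.41, -0.005], [-0.41, -0.912, -0.0], [-0.005, 0.002, -1.0]]
contact_force: [-0.4, 0.6, 0.7]
opening: 0.646
```

Run:
```python
from h import *
g=[]
for n,(r,c) in(("scene",(190,195)),("top",(120,235))):
    im=robot.grab_frame(n)[r:r+75,c:c+75,::-1]; g.append(cv2.resize(im,(400,400),interpolation=cv2.INTER_CUBIC))
cv2.imwrite("pics/k1.png",np.hstack(g)); print(robot.state()["ee_pos"])
```

```text
[609.97508473 -54.60437914 125.58223991]
```

View pics/k1.png

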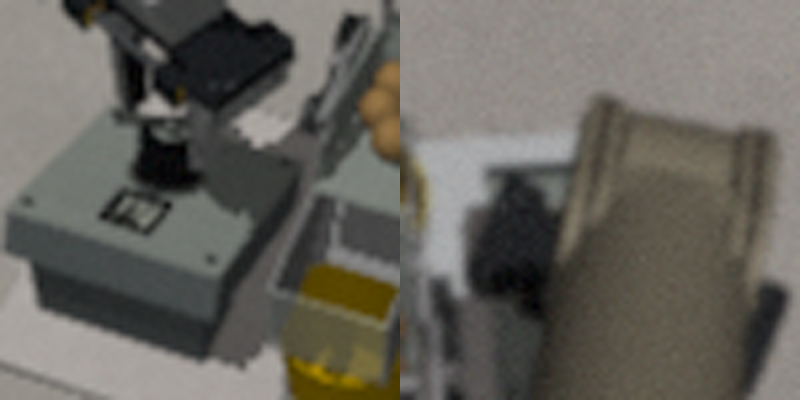

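The scene camera still sees the window with the gripper over the knob, and the knob sits between the open fingers. Next I go down and close.

Emit:
{"name": "step_arm", "arguments": {"deltas": [[0, -1, 10, 0], [0, -2, 19.5, 0], [0, -2, 19.5, 0]]}}

```text
time: 4.38
ee_pos: [610.1, -51.5, 104.6]
tcp_rot: [[0.913, -0.409, -0.002], [-0.409, -0.913, 0.001], [-0.002, 0.0, -1.0]]
contact_force: [-0.5, 0.4, -0.3]
opening: 0.646
```

Emit:
{"name": "step_arm", "arguments": {"deltas": [[0, 0, 0, 0], [0, 0, 0, 0], [0, 0, 0, 0], [0, 0, 0, 0], [0, 0, 0, 0]], "fingers": -0.6, "squeeze": 30}}

```text
time: 4.8
ee_pos: [611.3, -51.7, 106.3]
tcp_rot: [[0.913, -0.409, 0.001], [-0.409, -0.913, 0.0], [0.001, -0.001, -1.0]]
contact_force: [0.1, 0.8, -0.0]
opening: 0.434
```

Run:
```python
from h import *
from rect import *
s=robot.state(); print(s["time"],s["ee_pos"],s["contact_force"],s["moment"],s["opening"],s["joints"])
np.save("a.npy",rectify("scene",4));
```

```text
4.8 [611.32615883 -51.73643251 106.34428976] [ 0.10719726  0.79921717 -0.00629586] [ 0.29816944 -0.15151453  0.13055984] 0.43414864501422107 [-0.09861911  0.72866995  0.22488385  1.73225559 -0.23153007  0.70558972
 -1.74377289]
```

Emit:
{"name": "step_arm", "arguments": {"deltas": [[0, 0, 0, -0.1], [0, 0, 0, -0.2], [0, 0, 0, -0.3], [0, 0, 0, -0.4], [0, 0, 0, -0.4]]}}

```text
time: 5.42
ee_pos: [611.6, -52.2, 106.1]
tcp_rot: [[1.0, -0.019, 0.002], [-0.019, -1.0, 0.0], [0.002, -0.0, -1.0]]
contact_force: [1.5, 1.1, -2.7]
opening: 0.41
```

Run:
```python
from h import *
from rect import *
s=robot.state(); print(s["time"],s["ee_pos"],s["contact_force"],s["moment"],s["opening"],s["joints"][6],np.array(s["tcp_rot"])[:2,0])
b=rectify("scene",4);np.save("b.npy",b); a=np.load("a.npy"); print(np.abs(a-b).mean(), np.abs(a-b).max())
cv2.imwrite("pics/ab.png",cv2.resize(np.clip(np.hstack([a,b,np.abs(a-b)]),0,255).astype(np.uint8),(780,260)))
```

```text
5.4167 [611.57050499 -52.17141527 106.06056683] [ 1.5293533   1.12523488 -2.73524385] [ 0.25172442 -0.61746712 -0.02440982] 0.4103522447493315 -1.4468174088632766 [ 0.99981102 -0.01936868]
17.62881 87.716095
```

View pics/ab.png

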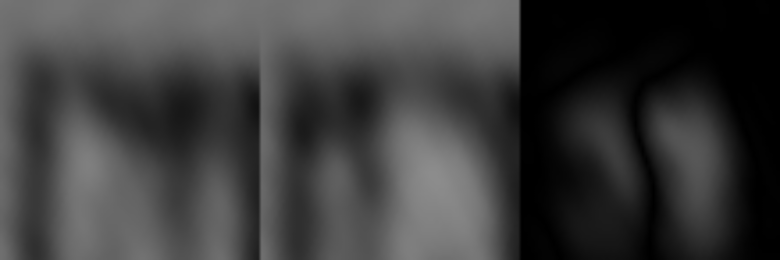

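The image changed strongly and the torque is low, so the wheel probably moved. I'll carry on the stroke and compare again.

Emit:
{"name": "step_arm", "arguments": {"deltas": [[0, 0, 0, -0.1], [0, 0, 0, -0.2], [0, 0, 0, -0.3], [0, 0, 0, -0.4], [0, 0, 0, -0.4]]}}

```text
time: 6.03
ee_pos: [610.7, -53.0, 106.6]
tcp_rot: [[0.929, 0.37, -0.0], [0.37, -0.929, -0.001], [-0.0, 0.001, -1.0]]
contact_force: [-0.5, -0.3, 4.9]
opening: 0.427
```

Run:
```python
from h import *
from rect import *
s=robot.state(); print(s["time"],s["ee_pos"],s["contact_force"],s["moment"],s["opening"],s["joints"][6],np.array(s["tcp_rot"])[:2,0])
c=rectify("scene",4);np.save("c.npy",c); a=np.load("a.npy"); b=np.load("b.npy"); print(np.abs(a-c).mean(),np.abs(b-c).mean())
K=np.mean([robot.grab_frame("scene") for _ in range(4)],0)[215:245,205:240,::-1]
K=cv2.rotate(K,cv2.ROTATE_180)
g=cv2.resize(np.hstack([a,b,c]),(780,260)); 
cv2.imwrite("pics/abc.png",np.clip(np.vstack([np.dstack([g]*3),cv2.copyMakeBorder(cv2.resize(K,(380,326),interpolation=cv2.INTER_CUBIC),0,0,0,400,0)])*1.5,0,255))
```

```text
6.0333 [610.65074073 -52.96794055 106.64742779] [-0.45376007 -0.34987808  4.9416911 ] [-0.74887881 -0.09394843 -0.30643653] 0.4272560835814411 -1.1525368442577015 [0.92901627 0.37003859]
14.0457945 16.428629[ WARN:0@2.706] global loadsave.cpp:1063 imwrite_ Unsupported depth image for selected encoder is fallbacked to CV_8U.
```

View pics/abc.png

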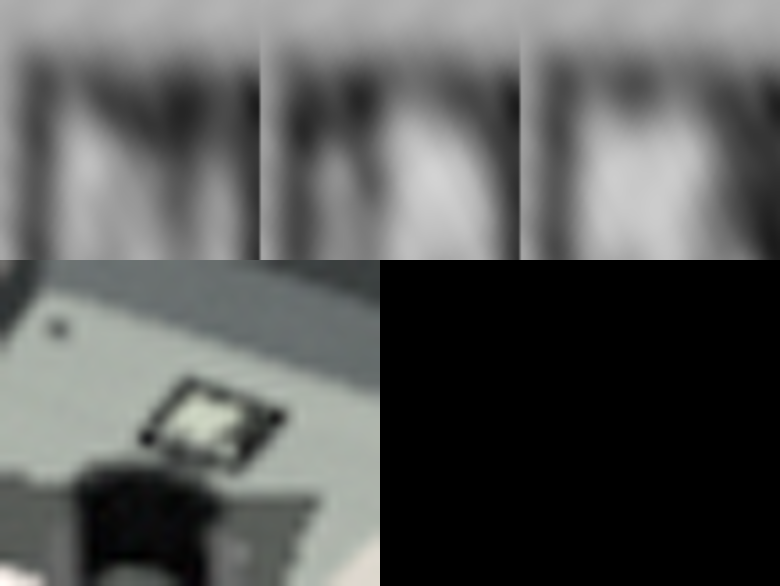

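Emit:
{"name": "step_arm", "arguments": {"deltas": [[0, 0, 0, 0], [0, 0, 0, 0], [0, 0, 0, 0]], "fingers": 0.3}}

```text
time: 6.68
ee_pos: [610.1, -51.7, 105.5]
tcp_rot: [[0.93, 0.369, -0.002], [0.369, -0.93, 0.0], [-0.001, -0.001, -1.0]]
contact_force: [0.1, 0.6, -0.3]
opening: 0.6
```

Emit:
{"name": "step_arm", "arguments": {"deltas": [[0, 0, -20, 0.1], [0, 0, -20, 0.2], [0, 0, -20, 0.3], [0, 0, -20, 0.4], [0, 0, -20, 0.5], [0, 0, -20, 0.6], [0, 0, -20, 0.7], [0, 0, -20, 0.8], [0, 0, -20, 0.8]]}}

```text
time: 7.43
ee_pos: [610.3, -51.6, 125.5]
tcp_rot: [[0.911, -0.412, -0.001], [-0.412, -0.911, -0.0], [-0.001, 0.001, -1.0]]
contact_force: [-0.2, 0.2, 0.2]
opening: 0.654
```

```bash
sed -i 's/mgrid\[18:-18.1/mgrid[V0:V0-36.1/; s/^def rectify/V0=8\ndef rectify/' rect.py
python3 - <<'E'
from h import *
from rect import *
import rect
s=robot.state(); print(s["time"],s["ee_pos"],s["moment"],s["opening"])
rect.V0=18; d=rectify("scene",6);np.save("d.npy",d)
for k in "abc": print(k,np.abs(np.load(k+".npy")-d).mean())
g=np.hstack([np.load("a.npy"),d]); cv2.imwrite("pics/ad.png",cv2.resize(np.clip(g*1.5,0,255).astype(np.uint8),(780,390)))
E
```

```text
7.4333 [610.34533353 -51.62557157 125.45880921] [0.08125014 0.02820999 0.02214129] 0.6543426509997626
a 4.1256185
b 14.550165
c 14.809783
```

View pics/ad.png

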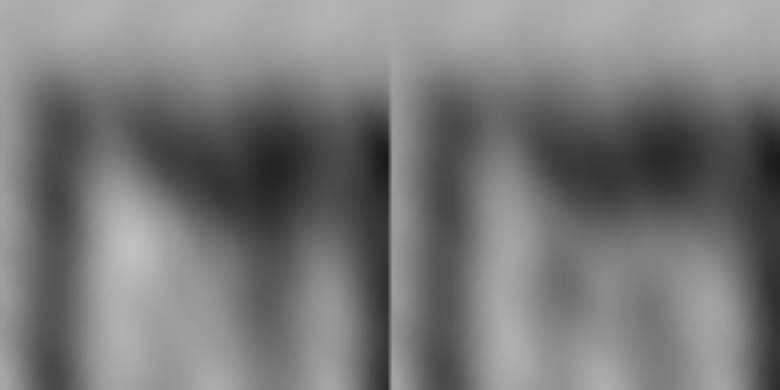

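```bash
cat > dif.py <<'E'
from h import *
def coords(n):
    p=np.load("pose.npy"); up=np.array([.913,0,.408]);o=np.array([-.408,0,.913]);c,s=np.cos(p[2]),np.sin(p[2])
    v,u=np.mgrid[18:-22.1:-.5,-18:18.1:.5]
    L=p[3:6]-6*o+(52+v[...,None])*up+u[...,None]*np.array([0,-1,0])
    W=np.stack([p[0]+c*L[...,0]-s*L[...,1],p[1]+s*L[...,0]+c*L[...,1],L[...,2]],-1)
    return proj(n,W.reshape(-1,3)).reshape(W.shape[:2]+(2,)).astype(np.float32)
def rect(n,im): 
    uv=coords(n); return cv2.remap(im.astype(np.float32).mean(2),uv[...,0],uv[...,1],cv2.INTER_CUBIC)
def digit(d,f=cv2.FONT_HERSHEY_SIMPLEX):
    t=np.full((81,73),255,np.float32);sc=46/cv2.getTextSize(str(d),f,1,1)[0][1];(w,h),_=cv2.getTextSize(str(d),f,sc,6)
    cv2.putText(t,str(d),(36-w//2,36+h//2),f,sc,0,7); return t
E
python3 - <<'E'
from dif import *
k=cv2.imread("pics/k1.png")[:,:400].astype(np.float32); k=cv2.resize(k,(75,75),interpolation=cv2.INTER_AREA)
A=np.zeros((384,512,3),np.float32);A[190:265,195:270]=k
B=np.mean([robot.grab_frame("scene") for _ in range(6)],0)
a,b=rect("scene",A),rect("scene",B); D=b-a
# face region outside window as control
print("diff rms disc",D[30:75,15:60].std(),"control",D[:12].std())
bl=lambda t:cv2.GaussianBlur(t,(0,0),sigmaX=3,sigmaY=6)
# visible disc: v from ~+3 down
for x,y in((1,1),(2,1),(3,2),(1,2),(2,3)):
    t=bl(digit(y)-digit(x)); best=(-2,)
    for du in range(-6,15,2):
        for dv in range(-14,15,2):
            s=cv2.warpAffine(t,np.float32([[1,0,du],[0,1,dv]]),(73,81))[28:76,14:64]; d=D[28:76,14:64]
            if s.std()<1: continue
            best=max(best,(np.corrcoef(s.ravel(),d.ravel())[0,1].round(2),du/2,dv/2))
    print(f"{x}->{y}",best)
E
```

```text
diff rms disc 13.1244 control 1.0527573
1->1 (-2,)
2->1 (np.float64(0.36), -1.0, 7.0)
3->2 (np.float64(0.68), 0.0, 0.0)
1->2 (np.float64(0.4), 4.0, -2.0)
2->3 (np.float64(0.2), 7.0, -1.0)
```

The wheel clearly changed (disc rms 13 against 1 on the control patch). The change best matches 3→2 at zero shift, so the wheel should now be at 2 and needs two clockwise steps.

Emit:
{"name": "step_arm", "arguments": {"deltas": [[0, 0, 0, -0.12], [0, 0, 0, -0.24], [0, 0, 0, -0.36], [0, 0, 0, -0.48], [0, 0, 0, -0.6], [0, 0, 0, -0.72], [0, 0, 0, -0.84], [0, 0, 6, -0.9], [0, 0, 15, -0.9], [0, 0, 19.5, -0.9], [0, 0, 19.5, -0.9]]}}

```text
time: 8.95
ee_pos: [609.7, -52.1, 105.0]
tcp_rot: [[0.888, 0.459, -0.003], [0.459, -0.888, -0.0], [-0.002, -0.001, -1.0]]
contact_force: [0.2, -0.2, 0.9]
opening: 0.648
```

Emit:
{"name": "step_arm", "arguments": {"deltas": [[0, 0, 0, 0], [0, 0, 0, 0], [0, 0, 0, 0], [0, 0, 0, 0], [0, 0, 0, 0.1], [0, 0, 0, 0.22], [0, 0, 0, 0.34], [0, 0, 0, 0.46], [0, 0, 0, 0.58], [0, 0, 0, 0.7], [0, 0, 0, 0.82], [0, 0, 0, 0.88]], "fingers": -0.6}}

```text
time: 9.95
ee_pos: [611.0, -51.4, 107.5]
tcp_rot: [[0.919, -0.395, 0.001], [-0.395, -0.919, 0.001], [0.0, -0.001, -1.0]]
contact_force: [-2.1, -0.4, 5.4]
opening: 0.427
```

Emit:
{"name": "step_arm", "arguments": {"deltas": [[0, 0, 0, 0], [0, 0, 0, 0], [0, 0, 0, 0], [0, 0, -10, 0], [0, 0, -20, 0], [0, 0, -20, 0], [0, 0, -20, 0]], "fingers": 0.3}}

```text
time: 10.53
ee_pos: [611.7, -52.2, 127.7]
tcp_rot: [[0.921, -0.391, 0.002], [-0.391, -0.921, -0.0], [0.002, -0.001, -1.0]]
contact_force: [-0.5, -0.2, 0.2]
opening: 0.651
```

```bash
cat > cmp.py <<'E'
from dif import *
import itertools,sys
def seq(fr): # frames list of rectified; score label hypotheses for consecutive pairs
    bl=lambda t:cv2.GaussianBlur(t,(0,0),sigmaX=3,sigmaY=6)
    for i in range(len(fr)-1):
        D=(fr[-1]-fr[i])[28:76,14:64]; o=[]
        for x,y in itertools.product(range(1,6),range(1,6)):
            if x==y: continue
            t=bl(digit(y)-digit(x)); o.append((max(np.corrcoef(cv2.warpAffine(t,np.float32([[1,0,du],[0,1,dv]]),(73,81))[28:76,14:64].ravel(),D.ravel())[0,1] for du in(-2,0,2,4) for dv in(-4,-2,0,2,4)).round(2),f"{x}->{y}"))
        print(i,"rms",D.std().round(1),sorted(o)[::-1][:5])
def k1():
    k=cv2.resize(cv2.imread("pics/k1.png")[:,:400].astype(np.float32),(75,75),interpolation=cv2.INTER_AREA)
    A=np.zeros((384,512,3),np.float32);A[190:265,195:270]=k; return rect("scene",A)
E
python3 - <<'E'
from cmp import *
from rig import robot
s=robot.state(); print(s["time"],s["ee_pos"],s["tcp_rot"][0])
C=rect("scene",np.mean([robot.grab_frame("scene") for _ in range(6)],0)); np.save("C.npy",C)
d=np.load("d.npy"); dd=np.vstack([d,np.repeat(d[-1:],8,0)]) # d covers v 18..-18
seq([k1(),dd,C])
E
```

```text
10.5333 [611.72183826 -52.20633972 127.73028441] [ 0.92058221 -0.39054132  0.0024252 ]
0 rms 29.8 [(np.float64(0.58), '3->2'), (np.float64(0.55), '3->1'), (np.float64(0.42), '3->4'), (np.float64(0.39), '5->2'), (np.float64(0.37), '3->5')]
1 rms 22.1 [(np.float64(0.55), '3->1'), (np.float64(0.46), '3->2'), (np.float64(0.45), '3->5'), (np.float64(0.38), '5->1'), (np.float64(0.38), '3->4')]
```

Image C should equal the first one if the wheel went back one step, but it differs, so I need a side-by-side look.

Run:
```python
from cmp import *
from rig import robot
k=cv2.resize(cv2.imread("pics/k1.png")[:,:400],(75,75),interpolation=cv2.INTER_AREA)[25:49,13:41]
fr=np.mean([robot.grab_frame("scene") for _ in range(6)],0); c=fr[190:265,195:270,::-1][25:49,13:41]
R=rect("scene",fr); C=np.load("C.npy"); print("now vs C",np.abs(R-C).mean(), robot.state()["time"])
r=lambda x:cv2.resize(cv2.rotate(np.clip(x*1.4,0,255).astype(np.uint8),cv2.ROTATE_180),(390,334),interpolation=cv2.INTER_CUBIC)
d=np.load("d.npy"); d=np.vstack([d,np.repeat(d[-1:],8,0)])
m=lambda x:cv2.resize(np.clip(x*1.4,0,255).astype(np.uint8),(260,260))
bot=cv2.cvtColor(np.hstack([m(k1()),m(d),m(R)]),cv2.COLOR_GRAY2BGR)
cv2.imwrite("pics/kc.png",np.vstack([np.hstack([r(k),r(c)]),bot]))
```

```text
now vs C 0.42924377 11.1333
```

View pics/kc.png

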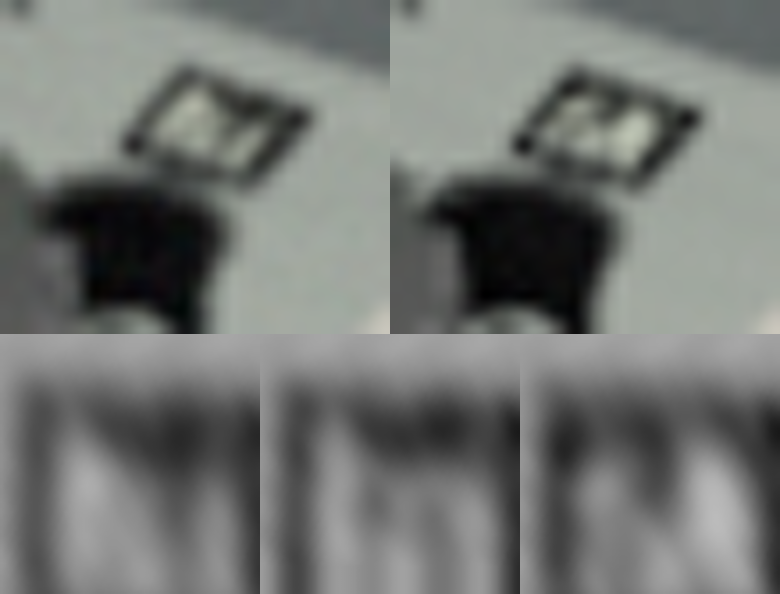

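The numeral now sits differently again, and the scene camera sees the recessed disc too obliquely to read it. I'll retract and use the top camera, which looks more squarely onto it.

Emit:
{"name": "step_arm", "arguments": {"deltas": [[0, 0, -30, 0], [-10, 4, -50, 0], [-40, 17, -60, 0], [-75, 32, -60, 0], [-112, 48, -60, 0], [-149, 63, -60, 0], [-184, 78, -60, 0], [-184, 78, -60, 0]]}}

```text
time: 11.8
ee_pos: [400.7, -51.6, 185.8]
tcp_rot: [[0.92, -0.392, -0.011], [-0.392, -0.92, 0.002], [-0.011, 0.002, -1.0]]
contact_force: [-1.2, 0.8, 0.6]
opening: 0.649
```

```bash
cat > fit.py <<'E'
from dif import *
from rig import robot
P0=np.load("pose.npy"); up=np.array([.913,0,.408]);o=np.array([-.408,0,.913]);R=np.array([[np.cos(P0[2]),-np.sin(P0[2]),0],[np.sin(P0[2]),np.cos(P0[2]),0],[0,0,1]])
org=R@P0[3:6]+[P0[0],P0[1],0]; U=R@np.array([0,-1,0]);V=R@up;O=R@o
def wheel(font=cv2.FONT_HERSHEY_DUPLEX,th=10):
    S=4; N=2*80*S; w=np.full((N,N),1,np.float32)   # 4 px/mm, centre = axis
    for k in range(1,9):
        t=np.full((N,N),1,np.float32); sc=23*S/cv2.getTextSize(str(k),font,1,1)[0][1];(a,b),_=cv2.getTextSize(str(k),font,sc,th)
        cv2.putText(t,str(k),(N//2-a//2,N//2-52*S+b//2),font,sc,0,th)
        M=cv2.getRotationMatrix2D((N/2,N/2),np.degrees((k-1)*np.pi/4),1) # +deg = ccw
        w=np.minimum(w,cv2.warpAffine(t,M,(N,N),borderValue=1))
    return w
def setup(n,box,ss=4,off=(0,0)):
    r0,r1,c0,c1=box; vv,uu=np.mgrid[0:(r1-r0)*ss,0:(c1-c0)*ss]
    uv=np.stack([c0+(uu+.5)/ss-.5+off[0],r0+(vv+.5)/ss-.5+off[1]],-1).reshape(-1,2)
    t,d=ray(n,uv); hit=lambda h:t+d*(((org+h*O-t)@O)/(d@O))[:,None]-org
    f=hit(0); inw=(abs(f@U)<14)&(abs(f@V-52)<16); q=hit(-6)
    return inw,q@U,q@V,uu.shape,ss
def render(w,phi,st):
    inw,u,v,sh,ss=st; c,s=np.cos(phi),np.sin(phi)
    uu,vv=u*c-v*s,u*s+v*c        # rotate back ccw by phi
    x=(320+uu*4).astype(np.float32).reshape(sh);y=(320-vv*4).astype(np.float32).reshape(sh)
    im=cv2.remap(w,x,y,cv2.INTER_LINEAR); im[~inw.reshape(sh)]=0
    im=cv2.GaussianBlur(im,(0,0),.6*ss); return cv2.resize(im,None,fx=1/ss,fy=1/ss,interpolation=cv2.INTER_AREA)
E
python3 - <<'E'
from fit import *
T0=cv2.resize(cv2.imread("pics/top0.png").astype(np.float32),(512,384),interpolation=cv2.INTER_AREA).mean(2)
T1=np.mean([robot.grab_frame("top") for _ in range(8)],0).mean(2); np.save("T1.npy",T1)
S1=np.mean([robot.grab_frame("scene") for _ in range(4)],0).mean(2); np.save("S1.npy",S1)
S0=cv2.resize(cv2.imread("pics/scene0.png").astype(np.float32),(512,384),interpolation=cv2.INTER_AREA).mean(2)
print(robot.state()["time"],robot.state()["ee_pos"])
for n,a,b in(("top",T0,T1),("scene",S0,S1)):
    c=proj(n,(org+52*V-6*O))[0].round().astype(int); box=(c[1]-6,c[1]+7,c[0]-6,c[0]+7)
    sl=np.s_[box[0]:box[1],box[2]:box[3]]; D=(b-a)[sl]; print(n,c,"rms",D.std().round(1))
    for th in(10,):
      w=wheel(th=th); out=[]
      for ou in(-1,-.5,0,.5,1):
        for ov in(-1,-.5,0,.5,1):
          st=setup(n,box,off=(ou,ov)); I={k:render(w,k*np.pi/8,st) for k in range(0,9)}
          for i in(0,2,4):
            for j in range(9):
              if i!=j:
                m=I[j]-I[i]; out.append((np.corrcoef(m.ravel(),D.ravel())[0,1].round(2),1+i/2,1+j/2,ou,ov))
      out.sort(reverse=True); seen=set()
      for r in out:
          if r[1:3] not in seen: seen.add(r[1:3]); print(r)
          if len(seen)>7: break
E
```

```text
12.4 [411.2946145  -51.97879872 186.32420916]
top [272 162] rms 14.8
(np.float64(0.42), 3.0, 1.0, -1, 0)
(np.float64(0.34), 3.0, 5.0, -1, -1)
(np.float64(0.31), 1.0, 5.0, 1, 0.5)
(np.float64(0.27), 3.0, 1.5, -1, 1)
(np.float64(0.27), 2.0, 1.0, -1, 0)
(np.float64(0.25), 1.0, 3.0, 1, 0.5)
(np.float64(0.25), 1.0, 2.0, 1, 0.5)
(np.float64(0.24), 3.0, 2.0, -1, 1)
scene [219 231] rms 12.7
(np.float64(0.58), 3.0, 1.5, 1, 1)
(np.float64(0.55), 3.0, 3.5, 1, 1)
(np.float64(0.53), 3.0, 4.5, 1, 1)
(np.float64(0.53), 3.0, 1.0, 0.5, 1)
(np.float64(0.51), 3.0, 2.5, 1, 1)
(np.float64(0.44), 3.0, 2.0, 0.5, 0.5)
(np.float64(0.42), 2.0, 1.5, 1, 1)
(np.float64(0.39), 1.0, 1.5, 1, 1)
```

Run:
```python
from fit import *
T0=cv2.resize(cv2.imread("pics/top0.png").astype(np.float32),(512,384),interpolation=cv2.INTER_AREA).mean(2)
S0=cv2.resize(cv2.imread("pics/scene0.png").astype(np.float32),(512,384),interpolation=cv2.INTER_AREA).mean(2)
ws=[wheel(th=10),wheel(cv2.FONT_HERSHEY_SIMPLEX,14)]; blank=np.ones_like(ws[0])
for n,name,im in(("top","T0",T0),("top","T1",np.load("T1.npy")),("scene","S0",S0),("scene","S1",np.load("S1.npy"))):
    c=proj(n,(org+52*V-2*O))[0].round().astype(int); box=(c[1]-6,c[1]+7,c[0]-6,c[0]+7)
    D=im[box[0]:box[1],box[2]:box[3]]; res=[]
    for ou in np.arange(-1.5,1.6,.5):
        for ov in np.arange(-1.5,1.6,.5):
            st=setup(n,box,off=(ou,ov)); m=render(blank,0,st); sel=m>.45
            yy,xx=np.mgrid[-6:7,-6:7]
            for w in ws:
              for k in range(16):
                r=render(w,k*np.pi/8,st); A=np.stack([m,m*xx,m*yy,r,np.ones_like(m)],-1)[sel].astype(float)
                x,*_=np.linalg.lstsq(A,D[sel],rcond=None); e=D[sel]-A@x
                if x[3]>5: res.append((round(1-e.var()/D[sel].var(),3),1+k/2,ou,ov,round(x[3])))
    res.sort(reverse=True); seen={}
    for r in res: seen.setdefault(r[1],r)
    print(name,D.min().round(),D.max().round(),list(seen.values())[:6])
np.set_printoptions(linewidth=150)
c=proj("top",(org+52*V-2*O))[0].round().astype(int)
for im in(T0,np.load("T1.npy")): print(im[c[1]-5:c[1]+7,c[0]-5:c[0]+7].round().astype(int))
```

```text
T0 39.0 119.0 [(np.float64(0.882), 3.0, np.float64(0.0), np.float64(0.0), 16), (np.float64(0.881), 1.5, np.float64(0.0), np.float64(0.0), 60), (np.float64(0.873), 7.0, np.float64(0.0), np.float64(0.0), 14), (np.float64(0.869), 2.0, np.float64(0.0), np.float64(0.0), 11), (np.float64(0.863), 4.5, np.float64(0.0), np.float64(0.0), 7), (np.float64(0.854), 3.5, np.float64(0.0), np.float64(1.0), 24)]
T1 34.0 118.0 [(np.float64(0.788), 3.0, np.float64(0.0), np.float64(0.0), 50), (np.float64(0.782), 7.0, np.float64(0.0), np.float64(0.0), 54), (np.float64(0.72), 2.0, np.float64(0.0), np.float64(1.0), 49), (np.float64(0.673), 5.0, np.float64(0.0), np.float64(0.0), 41), (np.float64(0.667), 8.0, np.float64(0.0), np.float64(0.0), 42), (np.float64(0.653), 1.0, np.float64(0.0), np.float64(0.0), 37)]
S0 15.0 113.0 [(np.float64(0.81), 3.0, np.float64(0.0), np.float64(0.0), 27), (np.float64(0.801), 4.0, np.float64(1.0), np.float64(0.0), 36), (np.float64(0.8), 1.0, np.float64(1.0), np.float64(0.5), 45), (np.float64(0.798), 5.0, np.float64(0.5), np.float64(0.0), 42), (np.float64(0.783), 8.0, np.float64(
[... 1022 characters left out ...]
68  68  68  68  70  70  66  72  88]
 [ 89  72  62  61  60  59  63  72  79  81  87  97]]
[[ 89  70  62  58  51  47  52  55  54  54  70  96]
 [ 76  51  43  40  34  36  42  59  62  58  65  91]
 [ 78  63  66  66  63  56  63  87  99  82  68  88]
 [ 82  78  93  96  92  80  77 103 117  99  73  85]
 [ 89  88 102 101  94  81  78 104 118  98  71  84]
 [ 93  85  95  94  90  82  78  98 109  86  65  82]
 [ 93  82  94  99  98  86  81  96 106  83  61  82]
 [ 95  78  90  97  91  87  85 104 112  90  65  80]
 [ 91  78  86  91  88  89  97 111 114  92  66  80]
 [ 91  72  78  83  83  86  93  96  90  72  62  84]
 [ 89  62  59  65  64  66  68  73  68  63  70  92]
 [ 94  71  61  58  57  59  66  76  84  85  92 103]]
```

Both top images fit a 3 best, possibly at slightly different wheel angles. I'll fit the wheel angle continuously with the window frame held fixed.

```bash
cat > phi.py <<'E'
from fit import *
ws=[wheel(th=8),wheel(th=12),wheel(cv2.FONT_HERSHEY_SIMPLEX,14)]; blank=np.ones_like(ws[0])
def fitphi(n,im,name,offs=((0,0),(.3,0),(-.3,0),(0,.3),(0,-.3))):
    c=proj(n,(org+52*V-2*O))[0].round().astype(int); box=(c[1]-6,c[1]+7,c[0]-6,c[0]+7); D=im[box[0]:box[1],box[2]:box[3]]; yy,xx=np.mgrid[-6:7,-6:7]; res=[]
    for of in offs:
        st=setup(n,box,off=of); m=render(blank,0,st); sel=np.ones_like(m,bool)
        for wi,w in enumerate(ws):
            for ph in np.arange(-.3,5.8,.05):
                r=render(w,ph,st); A=np.stack([m,m*yy,r,r*yy,np.ones_like(m),xx,yy],-1)[sel].astype(float)
                x,*_=np.linalg.lstsq(A,D[sel],rcond=None); e=D[sel]-A@x
                if x[2]>15: res.append((round(float(1-e.var()/D[sel].var()),3),round(float(ph),2),round(float(1+ph/.7854),2),of,wi,round(float(x[2]))))
    res.sort(reverse=True); out=[]
    for r in res:
        if all(abs(r[1]-q[1])>.3 for q in out): out.append(r)
    print(name,out[:5])
E
python3 - <<'E'
from phi import *
T0=cv2.resize(cv2.imread("pics/top0.png").astype(np.float32),(512,384),interpolation=cv2.INTER_AREA).mean(2)
fitphi("top",T0,"T0"); fitphi("top",np.load("T1.npy"),"T1")
fitphi("scene",np.load("S1.npy"),"S1",((0,0),(0,.5),(.5,0),(-.5,0),(0,-.5)))
E
```

```text
T0 [(0.494, 4.9, 7.24, (0, 0.3), 2, 40), (0.477, 1.7, 3.16, (0, 0.3), 2, 32), (0.454, 1.0, 2.27, (0, 0.3), 2, 38), (0.446, 0.25, 1.32, (0, 0.3), 2, 40), (0.441, 4.3, 6.47, (0, 0.3), 2, 40)]
T1 [(0.258, 4.65, 6.92, (0, 0.3), 2, 22), (0.22, 1.5, 2.91, (0, 0.3), 2, 28), (0.201, 0.7, 1.89, (0, 0.3), 2, 24), (0.188, 3.05, 4.88, (0, 0.3), 2, 19)]
S1 [(0.459, 0.35, 1.45, (0.5, 0), 0, 199), (0.436, 4.4, 6.6, (0.5, 0), 1, 121), (0.428, 2.75, 4.5, (0.5, 0), 2, 66), (0.425, -0.25, 0.68, (0, -0.5), 0, 137), (0.409, 1.8, 3.29, (0, -0.5), 2, 54)]
```

The fit isn't conclusive, so I'll reference on the hard stop instead: step counter-clockwise to number 1, then three steps clockwise.

Emit:
{"name": "step_arm", "arguments": {"deltas": [[35, -15, 0, 0], [72, -31, 0, 0], [109, -46, 0, 0], [146, -62, 10, 0], [175, -74, 30, 0.02], [184, -78, 55, 0.02], [184, -78, 72, 0.02], [184, -78, 80, 0.02], [184, -78, 80, 0.02], [184, -78, 80, 0.02]]}}

```text
time: 13.23
ee_pos: [610.5, -52.2, 106.6]
tcp_rot: [[0.912, -0.409, -0.001], [-0.409, -0.912, -0.0], [-0.001, 0.0, -1.0]]
contact_force: [-0.1, 0.2, 1.5]
opening: 0.65
```

Emit:
{"name": "step_arm", "arguments": {"deltas": [[0, 0, 0, 0], [0, 0, 0, 0], [0, 0, 0, 0], [0, 0, 0, 0], [0, 0, 0, -0.12], [0, 0, 0, -0.24], [0, 0, 0, -0.36], [0, 0, 0, -0.48], [0, 0, 0, -0.6], [0, 0, 0, -0.72], [0, 0, 0, -0.84], [0, 0, 0, -0.9]], "fingers": -0.6, "squeeze": 40}}

```text
time: 14.23
ee_pos: [612.1, -52.6, 108.1]
tcp_rot: [[0.886, 0.464, 0.004], [0.464, -0.886, -0.001], [0.003, 0.002, -1.0]]
contact_force: [-1.9, 1.1, 5.2]
opening: 0.422
```

```bash
cat > st.py <<'E'
from dif import *
from rig import robot
import sys
s=robot.state(); print(s["time"],s["ee_pos"].round(1),s["contact_force"].round(1),s["moment"].round(2),round(s["opening"],3),s["joints"][6].round(2),np.array(s["tcp_rot"])[:2,0].round(3))
f=np.mean([robot.grab_frame("scene") for _ in range(3)],0).mean(2); np.save(sys.argv[1]+".npy",f)
E
python3 st.py g1
```

```text
14.2333 [612.1 -52.6 108.1] [-1.9  1.1  5.2] [-1.2  -0.41 -0.68] 0.422 -1.07 [0.886 0.464]
```

Emit:
{"name": "step_arm", "arguments": {"deltas": [[0, 0, 0, 0], [0, 0, 0, 0], [0, 0, 0, 0], [0, 0, -12, 0], [0, 0, -20, 0.12], [0, 0, -20, 0.24], [0, 0, -20, 0.36], [0, 0, -20, 0.48], [0, 0, -20, 0.6], [0, 0, -20, 0.72], [0, 0, -20, 0.84], [0, 0, -20, 0.9]], "fingers": 0.3}}

```text
time: 15.38
ee_pos: [611.0, -51.7, 127.2]
tcp_rot: [[0.91, -0.414, 0.0], [-0.414, -0.91, 0.0], [0.0, -0.0, -1.0]]
contact_force: [0.5, -0.1, -0.5]
opening: 0.649
```

```bash
python3 st.py r1
```

```text
15.3833 [611.  -51.7 127.2] [ 0.5 -0.1 -0.5] [ 0.08 -0.01 -0.02] 0.649 -1.76 [ 0.91  -0.414]
```

Emit:
{"name": "step_arm", "arguments": {"deltas": [[0, 0, 10, 0], [0, 0, 20, 0], [0, 0, 20, 0]]}}

```text
time: 15.78
ee_pos: [609.1, -51.7, 104.0]
tcp_rot: [[0.913, -0.408, -0.004], [-0.408, -0.913, 0.001], [-0.004, 0.001, -1.0]]
contact_force: [-0.1, 0.6, 0.5]
opening: 0.649
```

Emit:
{"name": "step_arm", "arguments": {"deltas": [[0, 0, 0, 0], [0, 0, 0, 0], [0, 0, 0, 0], [0, 0, 0, 0], [0, 0, 0, -0.12], [0, 0, 0, -0.24], [0, 0, 0, -0.36], [0, 0, 0, -0.48], [0, 0, 0, -0.6], [0, 0, 0, -0.72], [0, 0, 0, -0.84], [0, 0, 0, -0.9]], "fingers": -0.6}}

```text
time: 16.78
ee_pos: [610.5, -53.5, 107.8]
tcp_rot: [[0.886, 0.464, 0.0], [0.464, -0.886, -0.002], [-0.001, 0.001, -1.0]]
contact_force: [-6.0, 0.7, 12.0]
opening: 0.422
```

```bash
python3 st.py g2
python3 - <<'E'
from cmp import *
L=lambda n:rect("scene",np.dstack([np.load(n+".npy")]*3))
g1,g2,r1=L("g1"),L("g2"),L("r1"); f=lambda a,b:(a-b)[25:73,14:64].std().round(1)
c=np.load("c.npy"); c=np.vstack([c,np.zeros((8,73))]); d=np.load("d.npy"); d=np.vstack([d,np.zeros((8,73))])
print("g1-g2",f(g1,g2),"c-g1",f(c,g1),"c-g2",f(c,g2),"k1-r1",f(k1(),r1),"d-r1",f(d,r1),"C-r1",f(np.load("C.npy"),r1))
E
```

```text
16.7833 [610.5 -53.5 107.8] [-6.   0.7 12. ] [-1.29  0.69 -0.68] 0.422 -1.08 [0.886 0.464]
g1-g2 23.6 c-g1 24.8 c-g2 6.8 k1-r1 12.1 d-r1 0.6 C-r1 22.3
```

Emit:
{"name": "step_arm", "arguments": {"deltas": [[0, 0, 0, 0], [0, 0, 0, 0], [0, 0, 0, 0], [0, 0, -12, 0], [0, 0, -20, 0.12], [0, 0, -20, 0.24], [0, 0, -20, 0.36], [0, 0, -20, 0.48], [0, 0, -20, 0.6], [0, 0, -20, 0.72], [0, 0, -20, 0.84], [0, 0, -20, 0.9]], "fingers": 0.3}}

```text
time: 17.93
ee_pos: [611.3, -51.7, 127.3]
tcp_rot: [[0.911, -0.413, 0.001], [-0.413, -0.911, 0.0], [0.001, -0.001, -1.0]]
contact_force: [0.1, 0.6, -0.6]
opening: 0.648
```

```bash
python3 st.py r2
python3 - <<'E'
from cmp import *
L=lambda n:rect("scene",np.dstack([np.load(n+".npy")]*3))
r2,r1=L("r2"),L("r1"); f=lambda a,b:(a-b)[25:73,14:64].std().round(1)
print("r1-r2",f(r2,r1),"k1-r2",f(k1(),r2),"C-r2",f(np.load("C.npy"),r2))
E
```

```text
17.9333 [611.3 -51.7 127.3] [ 0.1  0.6 -0.6] [ 0.1 -0.   0. ] 0.648 -1.76 [ 0.911 -0.413]
r1-r2 14.8 k1-r2 18.7 C-r2 16.5
```

Four distinct resting images, yet d and r1 agree to 0.6. I'll fit them all jointly over the number assignments, which cancels the common shading.

```bash
cat > joint.py <<'E'
from fit import *
import itertools
from cmp import k1 as _k
def data():
    k=cv2.resize(cv2.imread("pics/k1.png")[:,:400].astype(np.float32),(75,75),interpolation=cv2.INTER_AREA).mean(2)
    K=np.zeros((384,512));K[190:265,195:270]=k
    T0=cv2.resize(cv2.imread("pics/top0.png").astype(np.float32),(512,384),interpolation=cv2.INTER_AREA).mean(2)
    return K,np.load("r1.npy"),np.load("S1.npy"),np.load("r2.npy"),T0,np.load("T1.npy")
K,r1,S1,r2,T0,T1=data()
E
python3 - <<'E'
from joint import *
L=lambda a:rect("scene",np.dstack([a]*3)); print("S1 vs C",(L(S1)-np.load("C.npy"))[25:73,14:64].std())
def boxof(n):
    c=proj(n,(org+52*V-2*O))[0].round().astype(int); return (c[1]-5,c[1]+6,c[0]-5,c[0]+6)
ws=[wheel(th=8),wheel(th=12),wheel(cv2.FONT_HERSHEY_SIMPLEX,14)]
def run(n,ims,npos=8):
    b=boxof(n); D=np.array([i[b[0]:b[1],b[2]:b[3]] for i in ims]); D=D-D.mean(0); best={}
    for wi,w in enumerate(ws):
        for ou in np.arange(-1,1.1,.5):
            for ov in np.arange(-1,1.1,.5):
                st=setup(n,b,off=(ou,ov)); I=np.array([render(w,k*np.pi/4,st) for k in range(npos)])
                for a in itertools.product(range(npos),repeat=len(ims)):
                    if len(set(a))<len(a): continue
                    M=I[list(a)]; M=M-M.mean(0); s=float((M*D).sum()/np.sqrt((M*M).sum()*(D*D).sum()))
                    key=tuple(x+1 for x in a)
                    if s>best.get(key,(-9,))[0]: best[key]=(round(s,3),wi,ou,ov)
    return best
A=run("scene",[K,r1,S1,r2]); B=run("top",[T0,T1])
print(sorted(A.items(),key=lambda x:-x[1][0])[:8]); print(sorted(B.items(),key=lambda x:-x[1][0])[:8])
t=sorted(((A[a][0]+B[(a[0],a[2])][0],a) for a in A),reverse=True)[:8]; print(t)
E
```

```text
S1 vs C 0.8217951
[((4, 8, 6, 1), (0.649, 1, np.float64(1.0), np.float64(0.5))), ((4, 8, 6, 7), (0.649, 0, np.float64(0.5), np.float64(1.0))), ((5, 8, 6, 1), (0.613, 0, np.float64(0.5), np.float64(0.5))), ((3, 8, 6, 7), (0.603, 1, np.float64(0.5), np.float64(1.0))), ((3, 8, 6, 1), (0.599, 0, np.float64(0.5), np.float64(0.5))), ((4, 5, 6, 1), (0.585, 1, np.float64(1.0), np.float64(0.5))), ((4, 8, 2, 7), (0.585, 0, np.float64(1.0), np.float64(0.5))), ((4, 8, 2, 1), (0.58, 1, np.float64(1.0), np.float64(0.5)))]
[((3, 1), (0.482, 0, np.float64(-1.0), np.float64(0.0))), ((3, 5), (0.417, 2, np.float64(-1.0), np.float64(-1.0))), ((4, 1), (0.406, 0, np.float64(-1.0), np.float64(1.0))), ((7, 1), (0.362, 0, np.float64(-1.0), np.float64(-1.0))), ((3, 2), (0.36, 2, np.float64(-1.0), np.float64(1.0))), ((3, 6), (0.346, 2, np.float64(-1.0), np.float64(-1.0))), ((3, 7), (0.346, 2, np.float64(-1.0), np.float64(1.0))), ((8, 6), (0.311, 0, np.float64(-1.0), np.float64(0.5)))]
[(0.988, (3, 8, 1, 7)), (0.985, (3, 4, 1, 7)), (0.976, (3, 8, 5, 7)), (0.968, (3, 5, 1, 7)), (0.9670000000000001, (3, 8, 5, 1)), (0.966, (3, 2, 1, 7)), (0.954, (3, 6, 1, 7)), (0.9510000000000001, (3, 6, 5, 7))]
```

Image matching alone is ambiguous, so I'll keep stepping to the stop. A repeat of the same resting image there means the wheel is at 1.

Emit:
{"name": "step_arm", "arguments": {"deltas": [[0, 0, 10, 0], [0, 0, 20, 0], [0, 0, 20, 0]]}}

```text
time: 18.33
ee_pos: [609.1, -51.7, 104.1]
tcp_rot: [[0.913, -0.408, -0.004], [-0.408, -0.913, 0.001], [-0.004, 0.001, -1.0]]
contact_force: [-1.1, 0.2, 0.1]
opening: 0.651
```

Emit:
{"name": "step_arm", "arguments": {"deltas": [[0, 0, 0, 0], [0, 0, 0, 0], [0, 0, 0, 0], [0, 0, 0, 0], [0, 0, 0, -0.12], [0, 0, 0, -0.24], [0, 0, 0, -0.36], [0, 0, 0, -0.48], [0, 0, 0, -0.6], [0, 0, 0, -0.72], [0, 0, 0, -0.84], [0, 0, 0, -0.9]], "fingers": -0.6}}

```text
time: 19.33
ee_pos: [609.0, -54.1, 106.2]
tcp_rot: [[0.887, 0.462, -0.004], [0.462, -0.887, -0.002], [-0.004, -0.0, -1.0]]
contact_force: [-3.4, -1.6, 0.4]
opening: 0.424
```

```bash
python3 st.py g3
python3 - <<'E'
from cmp import *
L=lambda n:rect("scene",np.dstack([np.load(n+".npy")]*3)); f=lambda a,b:(L(a)-L(b))[25:73,14:64].std().round(1)
print("g1-g3",f("g1","g3"),"g2-g3",f("g2","g3"))
E
```

```text
19.3333 [609.  -54.1 106.2] [-3.4 -1.6  0.4] [-1.3   0.62 -1.3 ] 0.424 -1.09 [0.887 0.462]
g1-g3 24.1 g2-g3 15.0
```

Emit:
{"name": "step_arm", "arguments": {"deltas": [[0, 0, 0, 0], [0, 0, 0, 0], [0, 0, 0, 0], [0, 0, -12, 0], [0, 0, -20, 0.12], [0, 0, -20, 0.24], [0, 0, -20, 0.36], [0, 0, -20, 0.48], [0, 0, -20, 0.6], [0, 0, -20, 0.72], [0, 0, -20, 0.84], [0, 0, -20, 0.9]], "fingers": 0.3}}

```text
time: 20.48
ee_pos: [611.9, -51.1, 127.7]
tcp_rot: [[0.911, -0.413, 0.002], [-0.413, -0.911, 0.001], [0.002, -0.001, -1.0]]
contact_force: [0.1, 0.9, -1.0]
opening: 0.646
```

```bash
python3 st.py r3
python3 - <<'E'
from cmp import *
L=lambda n:rect("scene",np.dstack([np.load(n+".npy")]*3)); f=lambda a,b:(L(a)-L(b))[25:73,14:64].std().round(1)
for a in("r1","r2","S1"): print(a,f(a,"r3"))
E
```

```text
20.4833 [611.9 -51.1 127.7] [ 0.1  0.9 -1. ] [ 0.02  0.01 -0.01] 0.646 -1.77 [ 0.911 -0.413]
r1 21.9
r2 21.0
S1 17.8
```

Run:
```python
from joint import *
r3=np.load("r3.npy")
def boxof(n):
    c=proj(n,(org+52*V-2*O))[0].round().astype(int); return (c[1]-5,c[1]+6,c[0]-5,c[0]+6)
ws=[wheel(th=8),wheel(th=12),wheel(cv2.FONT_HERSHEY_SIMPLEX,14)]
def run(n,ims,steps,name):
    b=boxof(n); D=np.array([i[b[0]:b[1],b[2]:b[3]] for i in ims]); D=D-D.mean(0); best={}
    for wi,w in enumerate(ws):
      for dl in np.arange(-.2,.21,.1):
        for ou in np.arange(-1.5,1.6,.5):
            for ov in np.arange(-1.5,1.6,.5):
                st=setup(n,b,off=(ou,ov)); I=np.array([render(w,k*np.pi/4+dl,st) for k in range(8)])
                for m in range(8):
                    M=I[[(m+s)%8 for s in steps]]; M=M-M.mean(0); s=float((M*D).sum()/np.sqrt((M*M).sum()*(D*D).sum()))
                    if s>best.get(m+1,(-9,))[0]: best[m+1]=(round(s,2),wi,round(dl,1),ou,ov)
    print(name,sorted(best.items(),key=lambda x:-x[1][0])[:5])
run("scene",[r1,S1,r2,r3],[0,1,-1,-2],"r1 as m, C m+1")
run("scene",[r1,r2,r3],[0,-1,-2],"r1,r2,r3")
run("top",[T0,T1],[0,1],"T0 m, T1 m+1")
S0=cv2.resize(cv2.imread("pics/scene0.png").astype(np.float32),(512,384),interpolation=cv2.INTER_AREA).mean(2)
b=boxof("scene"); f=lambda x:x[b[0]+1:b[1]-1,b[2]+1:b[3]-1]
bl=lambda x:cv2.resize(cv2.resize(x.astype(np.float32),(800,600)),(512,384),interpolation=cv2.INTER_AREA)
for nm,x in(("r1",r1),("S1",S1),("r2",r2),("r3",r3)): print(nm,"vs S0 corr",np.corrcoef(f(bl(x)).ravel(),f(S0).ravel())[0,1].round(3),"vs K",np.corrcoef(f(x).ravel(),f(K).ravel())[0,1].round(3))
```

```text
r1 as m, C m+1 [(3, (0.49, 1, np.float64(-0.1), np.float64(0.5), np.float64(1.0))), (4, (0.49, 0, np.float64(0.0), np.float64(0.5), np.float64(1.5))), (8, (0.36, 0, np.float64(-0.1), np.float64(1.5), np.float64(1.5))), (2, (0.31, 0, np.float64(-0.2), np.float64(0.0), np.float64(0.5))), (5, (0.3, 2, np.float64(0.2), np.float64(-1.0), np.float64(0.5)))]
r1,r2,r3 [(8, (0.56, 0, np.float64(0.0), np.float64(0.0), np.float64(1.0))), (4, (0.55, 0, np.float64(0.1), np.float64(-1.5), np.float64(0.5))), (3, (0.51, 1, np.float64(-0.1), np.float64(0.5), np.float64(1.0))), (6, (0.35, 1, np.float64(0.2), np.float64(1.0), np.float64(0.5))), (2, (0.29, 1, np.float64(-0.2), np.float64(0.0), np.float64(0.5)))]
T0 m, T1 m+1 [(6, (0.55, 0, np.float64(0.2), np.float64(-1.5), np.float64(1.0))), (8, (0.5, 0, np.float64(0.2), np.float64(-1.5), np.float64(0.5))), (2, (0.35, 2, np.float64(0.2), np.float64(-1.5), np.float64(1.5))), (4, (0.33, 2, np.float64(0.2), np.float64(0.5), np.float64(1.5))), (1, (0.31, 1, np.float64(-0.2), np.float64(0.5), np.float64(1.0)))]
r1 vs S0 corr 0.965 vs K 0.952
S1 vs S0 corr 0.74 vs K 0.743
r2 vs S0 corr 0.841 vs K 0.841
r3 vs S0 corr 0.693 vs K 0.703
```

Start and d/r1 look like the same number (correlation 0.965), which suggests the first stroke fell back. One more counter-clockwise stroke tests the stop.

Emit:
{"name": "step_arm", "arguments": {"deltas": [[0, 0, 10, 0], [0, 0, 20, 0], [0, 0, 20, 0]]}}

```text
time: 20.88
ee_pos: [609.2, -51.6, 104.1]
tcp_rot: [[0.913, -0.408, -0.004], [-0.408, -0.913, 0.001], [-0.004, 0.001, -1.0]]
contact_force: [0.3, -0.0, 0.1]
opening: 0.651
```

Emit:
{"name": "step_arm", "arguments": {"deltas": [[0, 0, 0, 0], [0, 0, 0, 0], [0, 0, 0, 0], [0, 0, 0, 0], [0, 0, 0, -0.12], [0, 0, 0, -0.24], [0, 0, 0, -0.36], [0, 0, 0, -0.48], [0, 0, 0, -0.6], [0, 0, 0, -0.72], [0, 0, 0, -0.84], [0, 0, 0, -0.9]], "fingers": -0.6}}

```text
time: 21.88
ee_pos: [609.2, -54.0, 106.7]
tcp_rot: [[0.887, 0.461, -0.003], [0.461, -0.887, -0.001], [-0.003, -0.0, -1.0]]
contact_force: [-5.0, -0.4, 5.0]
opening: 0.425
```

```bash
python3 st.py g4
python3 - <<'E'
from cmp import *
L=lambda n:rect("scene",np.dstack([np.load(n+".npy")]*3)); f=lambda a,b:(L(a)-L(b))[25:73,14:64].std().round(1)
print([(a,f(a,"g4")) for a in("g1","g2","g3")])
E
```

```text
21.8833 [609.2 -54.  106.7] [-5.  -0.4  5. ] [-1.18  0.89 -0.73] 0.425 -1.09 [0.887 0.461]
[('g1', np.float32(24.2)), ('g2', np.float32(15.3)), ('g3', np.float32(1.2))]
```

Emit:
{"name": "step_arm", "arguments": {"deltas": [[0, 0, 0, 0], [0, 0, 0, 0], [0, 0, 0, 0], [0, 0, -20, 0], [0, 0, -20, 0]], "fingers": 0.3}}

```text
time: 22.45
ee_pos: [613.1, -51.7, 129.0]
tcp_rot: [[0.887, 0.461, 0.005], [0.461, -0.887, -0.0], [0.005, 0.002, -1.0]]
contact_force: [2.0, 0.4, 1.4]
opening: 0.651
```

```bash
python3 st.py r4
python3 - <<'E'
from cmp import *
L=lambda n:rect("scene",np.dstack([np.load(n+".npy")]*3)); f=lambda a,b:(L(a)-L(b))[25:73,14:64].std().round(1)
for a in("r1","r2","r3","S1"): print(a,f(a,"r4"))
E
```

```text
22.45 [613.1 -51.7 129. ] [2.  0.4 1.4] [ 0.02 -0.   -0.02] 0.651 -1.09 [0.887 0.461]
r1 21.7
r2 20.6
r3 1.6
S1 18.0
```

At the stop the image repeats (g4≈g3, r4≈r3), so r3 = 1, r2 = 2, r1 = 3 and C = 4. Now three clockwise strokes, checking each against those references.

Emit:
{"name": "step_arm", "arguments": {"deltas": [[-1, 0, 10, 0], [-2, 0, 21, 0], [-2, 0, 21, 0]]}}

```text
time: 22.85
ee_pos: [606.5, -53.0, 102.1]
tcp_rot: [[0.888, 0.461, -0.006], [0.461, -0.888, 0.0], [-0.005, -0.003, -1.0]]
contact_force: [-0.7, -0.2, 0.1]
opening: 0.651
```

Emit:
{"name": "step_arm", "arguments": {"deltas": [[0, 0, 0, 0], [0, 0, 0, 0], [0, 0, 0, 0], [0, 0, 0, 0], [0, 0, 0, 0.12], [0, 0, 0, 0.24], [0, 0, 0, 0.36], [0, 0, 0, 0.48], [0, 0, 0, 0.6], [0, 0, 0, 0.72], [0, 0, 0, 0.84], [0, 0, 0, 0.9]], "fingers": -0.6}}

```text
time: 23.85
ee_pos: [607.8, -50.0, 106.8]
tcp_rot: [[0.911, -0.412, -0.003], [-0.412, -0.911, 0.004], [-0.004, -0.003, -1.0]]
contact_force: [-6.9, 3.1, 10.3]
opening: 0.418
```

Emit:
{"name": "step_arm", "arguments": {"deltas": [[0, 0, 0, 0], [0, 0, 0, 0], [0, 0, 0, 0], [0, 0, -20, 0], [0, 0, -20, 0]], "fingers": 0.3}}

```text
time: 24.27
ee_pos: [611.0, -53.6, 127.8]
tcp_rot: [[0.913, -0.409, 0.004], [-0.409, -0.913, -0.001], [0.004, -0.001, -1.0]]
contact_force: [0.6, -0.5, 0.4]
opening: 0.65
```

```bash
cat > cf.py <<'E'
from cmp import *
import sys
L=lambda n:rect("scene",np.dstack([np.load(n+".npy")]*3)); f=lambda a,b:(L(a)-L(b))[25:73,14:64].std().round(1)
print([(n,float(f(a,sys.argv[1]))) for n,a in((1,"r3"),(2,"r2"),(3,"r1"),(4,"S1"))])
E
python3 st.py s1; python3 cf.py s1
```

```text
24.2667 [611.  -53.6 127.8] [ 0.6 -0.5  0.4] [ 0.05 -0.09  0.03] 0.65 -1.76 [ 0.913 -0.409]
[(1, 17.399999618530273), (2, 21.799999237060547), (3, 26.899999618530273), (4, 11.0)]
```

Emit:
{"name": "step_arm", "arguments": {"deltas": [[0, 1, 0, 0], [0, 1, 0, 0]]}}

```text
time: 24.58
ee_pos: [608.1, -54.1, 124.7]
tcp_rot: [[0.912, -0.409, -0.001], [-0.409, -0.912, -0.0], [-0.001, 0.001, -1.0]]
contact_force: [-0.5, -0.5, 0.5]
opening: 0.649
```

```bash
python3 st.py s1b; python3 cf.py s1b
python3 - <<'E'
from fit import *
w=wheel(th=10); bl=np.ones_like(w)
b=(224,239,211,229)
print([np.load(n+".npy")[220:240,208:232].mean().round(1) for n in("r1","r2","r3","S1","s1b")])
r=lambda x:cv2.resize(cv2.rotate(np.clip(x[220:240,208:232]*1.5,0,255).astype(np.uint8),cv2.ROTATE_180),(260,217),interpolation=cv2.INTER_CUBIC)
tt=lambda x:cv2.resize(np.clip(x[153:172,263:284]*1.6,0,255).astype(np.uint8),(260,235),interpolation=cv2.INTER_CUBIC)
T0=cv2.resize(cv2.imread("pics/top0.png").astype(np.float32),(512,384),interpolation=cv2.INTER_AREA).mean(2)
g=[r(np.load(n+".npy")) for n in("r1","r2","r3","S1","s1b")]
blank=np.zeros_like(g[0])
cv2.imwrite("pics/m.png",np.vstack([np.hstack(g[2::-1]),np.hstack([g[3],g[4],blank])]))
E
```

```text
24.5833 [608.1 -54.1 124.7] [-0.5 -0.5  0.5] [ 0.03 -0.01  0.02] 0.649 -1.76 [ 0.912 -0.409]
[(1, 18.700000762939453), (2, 23.100000381469727), (3, 28.299999237060547), (4, 13.0)]
[np.float64(85.4), np.float64(86.5), np.float64(86.6), np.float64(84.0), np.float64(85.4)]
```

Resting angles evidently aren't always exactly on a number. I'll fit continuous angles for all images jointly, anchored on the stop images (g3/g4 = -0.25 rad).

```bash
ls /usr/share/fonts 2>/dev/null; python3 -c "import PIL;print('PIL')" 2>&1|tail -1
cat > jf.py <<'E'
from joint import *
GR=np.arange(-.35,3.6,.05)
def boxof(n):
    c=proj(n,(org+52*V-2*O))[0].round().astype(int); return (c[1]-5,c[1]+6,c[0]-5,c[0]+6)
def run(sets,fonts,offS,offT,starts=30,seed=0):
    """sets: list of (cam,[(name,img)]) ; names shared -> shared angle; 'STOP' fixed -.25"""
    names=sorted({k for _,l in sets for k,_ in l}-{"STOP"}); rng=np.random.default_rng(seed); allr=[]
    for fi,w in enumerate(fonts):
      for oS in offS:
       RS=np.array([render(w,p,setup("scene",boxof("scene"),off=oS)) for p in GR]).reshape(len(GR),-1)
       for oT in offT:
        RT=np.array([render(w,p,setup("top",boxof("top"),off=oT)) for p in GR]).reshape(len(GR),-1) if any(c=="top" for c,_ in sets) else None
        prep=[]
        for cam,l in sets:
            b=boxof(cam); D=np.array([i[b[0]:b[1],b[2]:b[3]].ravel() for _,i in l]); D=D-D.mean(0)
            prep.append((RS if cam=="scene" else RT,D,(D*D).sum(),[k for k,_ in l]))
        def score(ph):
            s=0
            for I,D,n,ks in prep:
                M=I[[2 if k=="STOP" else ph[k] for k in ks]]; M=M-M.mean(0); q=(M*M).sum()
                s+=len(ks)*(max((M*D).sum(),0)**2/(q*n+1e-9))
            return s
        for _ in range(starts):
            ph={k:int(rng.integers(len(GR))) for k in names}; cur=score(ph)
            for it in range(6):
                old=cur
                for k in names:
                    best=max(range(len(GR)),key=lambda g:score({**ph,k:g})); ph[k]=best
                cur=score(ph)
                if cur-old<1e-6: break
            allr.append((cur,fi,oS,oT,{k:round(float(GR[v]),2) for k,v in ph.items()}))
    allr.sort(key=lambda r:-r[0]); return allr
E
cat > run1.py <<'E'
from jf import *
ld=lambda n:np.load(n+".npy")
sets=[("scene",[("g1",ld("g1")),("g2",ld("g2")),("STOP",ld("g4"))]),
("scene",[("r1",r1),("C",S1),("r2",r2),("r3",ld("r3")),("s1",ld("s1")),("K",K)]),
("top",[("K",T0),("C",T1)])]
fonts=[wheel(th=10),wheel(cv2.FONT_HERSHEY_SIMPLEX,14)]
import itertools
R=run(sets,fonts,list(itertools.product((-.5,0,.5),(0,.5,1))),[(0,0),(-.5,0),(0,.5)],starts=3)
seen=[]
for r in R:
    if all(max(abs(r[4][k]-q[4][k]) for k in r[4])>.15 for q in seen): seen.append(r); print(round(r[0],2),*r[1:])
    if len(seen)>7: break
E
time timeout 570 python3 run1.py
```

```text
PILTraceback (most recent call last):
  File "run1.py", line 8, in <module>
    R=run(sets,fonts,list(itertools.product((-.5,0,.5),(0,.5,1))),[(0,0),(-.5,0),(0,.5)],starts=3)
  File "jf.py", line 12, in run
    RT=np.array([render(w,p,setup("top",boxof("top"),off=oT)) for p in GR]).reshape(len(GR),-1) if any(c=="top" for c,_ in sets) else None
                                        ~~~~~^^^^^^^
  File "jf.py", line 4, in boxof
    c=proj(n,(org+52*V-2*O))[0].round().astype(int); return (c[1]-5,c[1]+6,c[0]-5,c[0]+6)
      ~~~~^^^^^^^^^^^^^^^^^^
  File "h.py", line 7, in proj
    K,D,t,R=cam(n); P=np.atleast_2d(P).astype(float)
            ~~~^^^
  File "h.py", line 4, in cam
    c=robot.camera_info(n); f=192/np.tan(np.radians(c["fovy"])/2)
ValueError: time passes only in moves, steps and waits

real	0m5.258s
user	0m5.057s
sys	0m0.135s
```

```bash
sed -i 's/^def cam(n):/import functools\n@functools.lru_cache(None)\ndef cam(n):/' h.py
time timeout 570 python3 run1.py
```

```text
7.81 0 (-0.5, 0.5) (0, 0.5) {'C': 3.1, 'K': 2.5, 'g1': 2.45, 'g2': -0.35, 'r1': 2.45, 'r2': 0.1, 'r3': -0.05, 's1': 3.1}
7.62 0 (-0.5, 0) (0, 0.5) {'C': 3.1, 'K': 2.5, 'g1': 2.5, 'g2': 2.7, 'r1': 2.45, 'r2': 0.1, 'r3': -0.0, 's1': 3.1}
7.51 0 (-0.5, 0.5) (-0.5, 0) {'C': 3.05, 'K': 2.5, 'g1': 2.45, 'g2': -0.35, 'r1': 2.45, 'r2': 0.45, 'r3': -0.05, 's1': 2.25}
7.43 1 (-0.5, 0.5) (0, 0.5) {'C': 3.1, 'K': 2.55, 'g1': 2.5, 'g2': 2.7, 'r1': 2.5, 'r2': 0.4, 'r3': 0.4, 's1': 2.2}
7.35 0 (-0.5, 0) (0, 0) {'C': 3.1, 'K': 1.7, 'g1': 2.5, 'g2': 2.7, 'r1': 3.25, 'r2': 0.45, 'r3': -0.05, 's1': 0.75}
7.33 0 (-0.5, 0) (0, 0) {'C': 0.75, 'K': 1.7, 'g1': 2.5, 'g2': 2.7, 'r1': 1.7, 'r2': 0.45, 'r3': 0.45, 's1': 0.7}
7.33 0 (-0.5, 0) (-0.5, 0) {'C': 3.05, 'K': 1.7, 'g1': 2.5, 'g2': 2.7, 'r1': 1.7, 'r2': 0.45, 'r3': 0.45, 's1': 0.7}
7.27 0 (0, 0.5) (-0.5, 0) {'C': 0.75, 'K': 1.65, 'g1': 2.4, 'g2': 1.95, 'r1': 1.65, 'r2': 0.45, 'r3': 0.5, 's1': 0.65}
real	0m14.572s
user	0m15.084s
sys	0m0.081s
```

Emit:
{"name": "step_arm", "arguments": {"deltas": [[0, 0, -30, 0], [-10, 4, -50, 0], [-40, 17, -60, 0], [-75, 32, -60, 0], [-112, 48, -60, 0], [-149, 64, -60, 0], [-182, 80, -60, 0], [-182, 80, -60, 0]]}}

```text
time: 25.4
ee_pos: [400.1, -52.2, 184.8]
tcp_rot: [[0.912, -0.411, -0.01], [-0.411, -0.912, 0.002], [-0.01, 0.003, -1.0]]
contact_force: [-1.5, 0.5, 0.7]
opening: 0.648
```

Run:
```python
from fit import *
T2=np.mean([robot.grab_frame("top") for _ in range(6)],0).mean(2); np.save("T2.npy",T2); print(robot.state()["time"],robot.state()["ee_pos"])
T0=cv2.resize(cv2.imread("pics/top0.png").astype(np.float32),(512,384),interpolation=cv2.INTER_AREA).mean(2)
np.set_printoptions(linewidth=150); print(T2[157:169,267:279].round().astype(int))
def norm(x): return np.clip((x-35)*255/90,0,255).astype(np.uint8)
tt=lambda x:cv2.resize(norm(x[154:171,264:282]),(262,250),interpolation=cv2.INTER_CUBIC)
W=lambda x:cv2.resize(cv2.rotate(norm(x[222:240,208:231]),cv2.ROTATE_180),(196,160),interpolation=cv2.INTER_CUBIC)
ld=lambda n:np.load(n+".npy")
row2=np.hstack([W(ld(n)) for n in("r3","r2","r1","S1")]); row3=np.hstack([W(ld(n)) for n in("g4","g2","g1","s1")])
top=cv2.resize(np.hstack([tt(T0),tt(ld("T1")),tt(T2)]),(784,250))
cv2.imwrite("pics/m.png",np.vstack([top,row2,row3]))
```

```text
25.7 [411.70394427 -52.49508537 185.55126432]
[[ 88  69  62  56  50  49  51  56  53  56  70  96]
 [ 76  50  44  38  35  36  46  56  64  58  64  90]
 [ 75  62  66  66  62  55  64  87  97  83  69  87]
 [ 81  81  96  97  92  79  78 103 117  98  72  84]
 [ 90  87 100  99  94  84  87 110 120  99  71  84]
 [ 91  83  86  83  88  94 102 116 114  89  63  84]
 [ 92  76  73  77  93 106 114 122 114  84  60  82]
 [ 92  75  74  80  88  99 109 119 118  91  64  81]
 [ 92  75  79  84  86  93 104 115 115  92  68  83]
 [ 92  73  76  83  80  86  92  96  91  73  61  85]
 [ 88  64  59  64  63  66  70  71  67  64  68  90]
 [ 93  71  59  61  58  58  65  74  82  84  92 106]]
```

View pics/m.png

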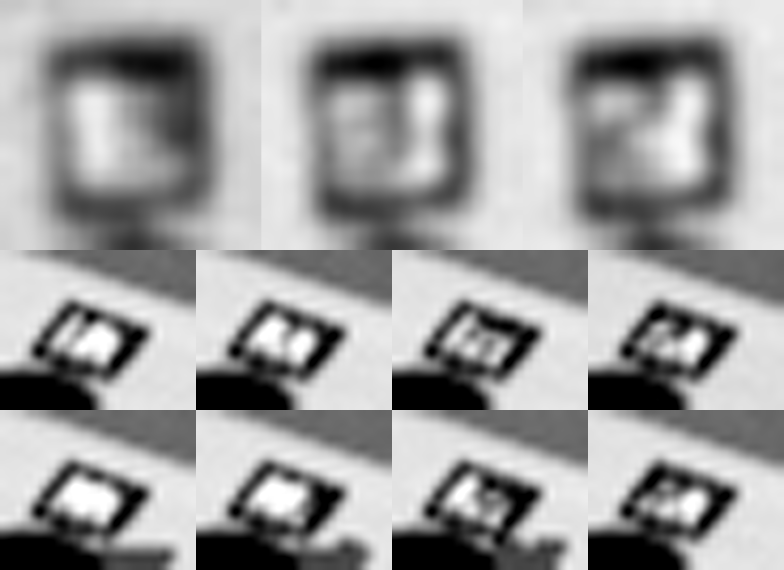

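The top row settles it. The middle image (T1/C) reads as a 3 left of centre and the right one (T2, now) as a 2 left of centre. The scene row reads r3 = 1 left, r2 = 1 right, r1 = start = 2 right. So the wheel rests off-centre inside a friction band, and it is now at 2, low. I'll calibrate the angle fit with these labels.

```bash
cat > run2.py <<'E'
import jf
from jf import *
import itertools
ld=lambda n:np.load(n+".npy")
lab=dict(r3=0,r2=0,r1=1,K=1,C=2,s1=1)
base=[("scene",[("r1",r1),("C",S1),("r2",r2),("r3",ld("r3")),("s1",ld("s1")),("K",K)]),("top",[("K",T0),("C",T1),("s1",ld("T2"))])]
G=np.arange(-.3,.31,.03)
def go(sets,fonts,offS,offT,lab):
    res=[]
    for fi,w in enumerate(fonts):
      for oS in offS:
        for oT in offT:
          st={"scene":setup("scene",boxof("scene"),off=oS),"top":setup("top",boxof("top"),off=oT)}
          I={(c,n):np.array([render(w,n*np.pi/4+g,st[c]).ravel() for g in G]) for c in st for n in set(lab.values())}
          prep=[]
          for cam,l in sets:
            b=boxof(cam); D=np.array([i[b[0]:b[1],b[2]:b[3]].ravel() for _,i in l]); D=D-D.mean(0); prep.append((cam,D,(D*D).sum(),[k for k,_ in l]))
          def score(ph):
            s=0
            for cam,D,n,ks in prep:
                M=np.array([I[(cam,lab[k])][ph[k]] for k in ks]); M=M-M.mean(0); s+=len(ks)*max((M*D).sum(),0)**2/((M*M).sum()*n)
            return s
          ph={k:len(G)//2 for k in lab}; cur=0
          for it in range(8):
            for k in lab: ph[k]=max(range(len(G)),key=lambda g:score({**ph,k:g}))
            n=score(ph)
            if n-cur<1e-6: break
            cur=n
          res.append((round(cur,3),fi,oS,oT,{k:round(float(G[v]),2) for k,v in ph.items()}))
    return sorted(res,key=lambda r:-r[0])
FONTS=[wheel(th=10),wheel(cv2.FONT_HERSHEY_SIMPLEX,10),wheel(cv2.FONT_HERSHEY_SIMPLEX,16)]
OS=list(itertools.product((-1,-.5,0,.5),(-.5,0,.5,1))); OT=list(itertools.product((-.5,0,.5),(-.5,0,.5)))
if __name__=="__main__":
    for r in go(base,FONTS,OS,OT,lab)[:6]: print(*r)
E
timeout 500 python3 run2.py
```

```text
5.336 0 (0, 0) (-0.5, 0.5) {'r3': -0.06, 'r2': 0.03, 'r1': 0.06, 'K': 0.12, 'C': -0.09, 's1': -0.12}
5.313 0 (-0.5, 0) (0.5, 0.5) {'r3': -0.03, 'r2': 0.09, 'r1': 0.09, 'K': 0.15, 'C': -0.03, 's1': -0.06}
5.297 0 (-0.5, 0) (0, 0.5) {'r3': -0.03, 'r2': 0.09, 'r1': 0.09, 'K': 0.12, 'C': -0.03, 's1': -0.06}
5.276 2 (0, 0) (0, 0.5) {'r3': -0.03, 'r2': 0.06, 'r1': 0.09, 'K': 0.12, 'C': -0.06, 's1': -0.06}
5.271 0 (0, 0.5) (-0.5, 0.5) {'r3': -0.06, 'r2': 0.03, 'r1': 0.06, 'K': 0.09, 'C': -0.09, 's1': -0.12}
5.264 0 (-0.5, 0.5) (-0.5, 0.5) {'r3': -0.06, 'r2': -0.24, 'r1': 0.09, 'K': 0.12, 'C': -0.09, 's1': -0.15}
```

Emit:
{"name": "step_arm", "arguments": {"deltas": [[35, -15, 0, -0.12], [72, -31, 0, -0.24], [109, -47, 0, -0.36], [146, -65, 10, -0.48], [174, -79, 25, -0.6], [181, -82, 40, -0.72], [181, -82, 58, -0.84], [181, -82, 70, -0.96], [181, -82, 79, -1.0], [181, -82, 79, -1.0]]}}

```text
time: 26.53
ee_pos: [607.8, -51.6, 103.7]
tcp_rot: [[0.837, 0.548, -0.004], [0.548, -0.837, 0.001], [-0.003, -0.003, -1.0]]
contact_force: [0.1, 0.2, -0.6]
opening: 0.647
```

Emit:
{"name": "step_arm", "arguments": {"deltas": [[0, 0, 0, 0], [0, 0, 0, 0], [0, 0, 0, 0], [0, 0, 0, 0.1], [0, 0, 0, 0.22], [0, 0, 0, 0.34], [0, 0, 0, 0.46], [0, 0, 0, 0.58], [0, 0, 0, 0.7], [0, 0, 0, 0.82], [0, 0, 0, 0.94], [0, 0, 0, 1.0]], "fingers": -0.6, "squeeze": 58}}

```text
time: 27.53
ee_pos: [609.5, -50.5, 108.4]
tcp_rot: [[0.911, -0.412, 0.002], [-0.412, -0.911, 0.001], [0.002, -0.002, -1.0]]
contact_force: [-3.0, -1.1, 6.3]
opening: 0.418
```

Emit:
{"name": "step_arm", "arguments": {"deltas": [[0, 0, 0, 0], [0, 0, 0, 0], [0, 0, 0, 0], [0, 0, -20, 0], [0, 0, -20, 0]], "fingers": 0.3}}

```text
time: 27.95
ee_pos: [610.5, -51.9, 128.9]
tcp_rot: [[0.913, -0.409, 0.005], [-0.409, -0.913, -0.0], [0.004, -0.002, -1.0]]
contact_force: [0.4, -0.3, 0.2]
opening: 0.649
```

```bash
python3 st.py s2
cat > ang.py <<'E'
import sys
from run2 import *
n=sys.argv[1]; im=ld(n)
out=[]
for d in range(0,5):
    l=dict(lab); l["X"]=d; s=[(base[0][0],base[0][1]+[("X",im)]),base[1]]
    r=go(s,FONTS[:1],[(0,0),(-.5,0)],[(-.5,.5),(0,.5)],l)[0]; out.append((r[0],d+1,r[4]["X"]))
print(sorted(out)[::-1][:4])
E
python3 ang.py s2; python3 cf.py s2
```

```text
27.95 [610.5 -51.9 128.9] [ 0.4 -0.3  0.2] [0.05 0.01 0.03] 0.649 -1.74 [ 0.913 -0.409]
[(np.float64(5.948), 5, -0.09), (np.float64(5.875), 3, -0.09), (np.float64(5.713), 2, -0.06), (np.float64(5.646), 4, -0.06)]
[(1, 18.100000381469727), (2, 16.399999618530273), (3, 22.299999237060547), (4, 0.8999999761581421)]
```

s2 matches image C (the 3) to 0.9, so the wheel is at 3. The same stroke again should give 4.

Emit:
{"name": "step_arm", "arguments": {"deltas": [[0, 0, 0, -0.12], [0, 0, 0, -0.24], [0, 0, 0, -0.36], [0, 0, 0, -0.48], [0, 0, 0, -0.6], [0, 0, 0, -0.72], [0, 0, 0, -0.84], [0, 0, 8, -0.96], [0, 0, 16, -1.0], [0, 0, 22, -1.0], [0, 0, 22, -1.0]]}}

```text
time: 29.02
ee_pos: [607.2, -51.6, 102.6]
tcp_rot: [[0.838, 0.546, -0.003], [0.546, -0.838, 0.001], [-0.003, -0.002, -1.0]]
contact_force: [-0.1, -0.8, -0.1]
opening: 0.648
```

Emit:
{"name": "step_arm", "arguments": {"deltas": [[0, 0, 0, 0], [0, 0, 0, 0], [0, 0, 0, 0], [0, 0, 0, 0.1], [0, 0, 0, 0.22], [0, 0, 0, 0.34], [0, 0, 0, 0.46], [0, 0, 0, 0.58], [0, 0, 0, 0.7], [0, 0, 0, 0.82], [0, 0, 0, 0.94], [0, 0, 0, 1.0]], "fingers": -0.6}}

```text
time: 30.02
ee_pos: [609.4, -50.3, 105.8]
tcp_rot: [[0.911, -0.412, 0.002], [-0.412, -0.911, 0.002], [0.001, -0.002, -1.0]]
contact_force: [-4.6, 0.0, 10.0]
opening: 0.423
```

Emit:
{"name": "step_arm", "arguments": {"deltas": [[0, 0, 0, 0], [0, 0, 0, 0], [0, 0, 0, 0], [0, 0, -20, 0], [0, 0, -20, 0]], "fingers": 0.3}}

```text
time: 30.43
ee_pos: [610.3, -51.9, 126.7]
tcp_rot: [[0.913, -0.409, 0.004], [-0.409, -0.913, -0.0], [0.004, -0.001, -1.0]]
contact_force: [1.2, -0.0, 0.7]
opening: 0.65
```

```bash
python3 st.py s3;  python3 ang.py s3; python3 cf.py s3
```

```text
30.4333 [610.3 -51.9 126.7] [ 1.2 -0.   0.7] [ 0.03 -0.05  0.01] 0.65 -1.73 [ 0.913 -0.409]
[(np.float64(5.644), 4, -0.06), (np.float64(5.634), 5, -0.06), (np.float64(5.609), 3, -0.12), (np.float64(5.496), 1, -0.03)]
[(1, 22.600000381469727), (2, 17.5), (3, 23.600000381469727), (4, 13.399999618530273)]
```

The wheel is at 4 and rests slightly low (about -0.06 to -0.09). I'll make a small trim clockwise with the jaws square to the knob, then retract and check from the top.

Emit:
{"name": "step_arm", "arguments": {"deltas": [[0, 0, 0, -0.12], [0, 0, 0, -0.24], [0, 0, 5, -0.36], [0, 0, 14, -0.45], [0, 0, 20, -0.45], [0, 0, 20, -0.45]]}}

```text
time: 31.08
ee_pos: [607.1, -51.5, 102.5]
tcp_rot: [[1.0, 0.026, -0.004], [0.026, -1.0, 0.001], [-0.004, -0.001, -1.0]]
contact_force: [-0.2, 0.1, 0.6]
opening: 0.653
```

Emit:
{"name": "step_arm", "arguments": {"deltas": [[0, 0, 0, 0], [0, 0, 0, 0], [0, 0, 0, 0], [0, 0, 0, 0], [0, 0, 0, 0.07], [0, 0, 0, 0.14], [0, 0, 0, 0.14]], "fingers": -0.6}}

```text
time: 31.67
ee_pos: [608.6, -51.3, 105.0]
tcp_rot: [[0.994, -0.111, 0.0], [-0.111, -0.994, 0.0], [0.0, -0.0, -1.0]]
contact_force: [-0.7, -2.3, 2.5]
opening: 0.408
```

Emit:
{"name": "step_arm", "arguments": {"deltas": [[0, 0, 0, 0], [0, 0, 0, 0], [0, 0, 0, 0], [0, 0, -30, 0], [-20, 0, -60, 0], [-60, 0, -80, 0], [-100, 0, -80, 0], [-140, 0, -80, 0], [-180, 0, -80, 0], [-200, 0, -80, 0], [-200, 0, -80, 0]], "fingers": 0.3}}

```text
time: 32.58
ee_pos: [404.1, -28.8, 184.5]
tcp_rot: [[0.994, -0.11, -0.005], [-0.11, -0.994, 0.001], [-0.005, -0.001, -1.0]]
contact_force: [-0.0, 0.2, 0.9]
opening: 0.648
```

```bash
python3 st.py s4
python3 - <<'E'
from run2 import *
T3=np.mean([robot.grab_frame("top") for _ in range(5)],0).mean(2); np.save("T3.npy",T3)
np.set_printoptions(linewidth=150); print(T3[157:169,267:279].round().astype(int))
S3=ld("s3"); S4=ld("s4"); L=lambda a:rect("scene",np.dstack([a]*3)); print("s3-s4",(L(S3)-L(S4))[25:73,14:64].std())
for d in range(1,6):
    l=dict(lab); l["X"]=d-1; l["Y"]=d-1; s=[("scene",base[0][1]+[("X",S4),("Y",S3)]),("top",base[1][1]+[("X",T3)])]
    r=go(s,FONTS[:1],[(0,0),(-.5,0)],[(-.5,.5),(0,.5)],l)[0]; print(d,r[0],r[4])
E
```

```text
32.5833 [404.1 -28.8 184.5] [-0.   0.2  0.9] [0.08 0.02 0.05] 0.648 -1.54 [ 0.994 -0.11 ]
[[ 89  72  63  57  55  55  58  53  51  54  71  96]
 [ 76  57  58  56  52  59  63  58  53  51  63  91]
 [ 78  74  87  87  78  88  96  87  76  72  68  90]
 [ 85  91 111 108  94 100 107 101  91  86  70  84]
 [ 90  94 116 112  92  89  90  84  84  83  69  85]
 [ 93  90 113 118 102  90  83  73  70  69  63  82]
 [ 93  87 111 126 122 116 102  80  67  63  60  81]
 [ 92  84 109 128 131 133 119  96  86  77  63  80]
 [ 93  83 106 125 129 129 119 109 100  85  64  82]
 [ 92  74  88 104 107 105 102  95  85  72  62  85]
 [ 90  66  63  70  71  69  72  73  67  63  71  91]
 [ 93  70  61  61  58  58  66  76  83  83  91 106]]
s3-s4 23.781546
1 6.182 {'r3': -0.03, 'r2': 0.09, 'r1': 0.12, 'K': 0.15, 'C': -0.03, 's1': -0.06, 'X': 0.18, 'Y': 0.06}
2 5.6 {'r3': -0.24, 'r2': -0.24, 'r1': 0.12, 'K': 0.18, 'C': -0.09, 's1': -0.12, 'X': 0.27, 'Y': -0.21}
3 5.629 {'r3': -0.03, 'r2': 0.09, 'r1': 0.09, 'K': 0.12, 'C': -0.03, 's1': -0.06, 'X': 0.12, 'Y': -0.06}
4 6.233 {'r3': -0.03, 'r2': 0.09, 'r1': 0.09, 'K': 0.12, 'C': -0.03, 's1': -0.06, 'X': 0.12, 'Y': -0.0}
5 6.04 {'r3': -0.03, 'r2': 0.09, 'r1': 0.09, 'K': 0.12, 'C': -0.03, 's1': -0.06, 'X': 0.09, 'Y': -0.03}
```

T3 clearly shows the 4 (diagonal, bar, right stem), but the trim put it about 0.09–0.12 rad too far. I'll trim back by about 0.09.

Emit:
{"name": "step_arm", "arguments": {"deltas": [[40, 0, 0, 0], [80, 0, 0, 0], [120, 0, 0, 0], [160, 0, 5, 0], [190, 0, 20, 0], [200, 0, 45, 0], [200, 0, 65, 0], [200, 0, 80, 0], [200, 0, 80, 0], [200, 0, 80, 0]]}}

```text
time: 33.82
ee_pos: [608.1, -51.7, 103.5]
tcp_rot: [[0.994, -0.111, -0.002], [-0.111, -0.994, -0.0], [-0.002, 0.0, -1.0]]
contact_force: [0.4, -0.2, 0.5]
opening: 0.654
```

Emit:
{"name": "step_arm", "arguments": {"deltas": [[0, 0, 0, 0], [0, 0, 0, 0], [0, 0, 0, 0], [0, 0, 0, 0], [0, 0, 0, -0.05], [0, 0, 0, -0.09], [0, 0, 0, -0.09]], "fingers": -0.6}}

```text
time: 34.4
ee_pos: [609.2, -52.5, 105.7]
tcp_rot: [[1.0, -0.022, 0.002], [-0.022, -1.0, -0.001], [0.002, 0.001, -1.0]]
contact_force: [0.1, 0.3, 5.2]
opening: 0.411
```

Emit:
{"name": "step_arm", "arguments": {"deltas": [[0, 0, 0, 0], [0, 0, 0, 0], [0, 0, 0, 0], [0, 0, -30, 0], [-20, 0, -60, 0], [-60, 0, -80, 0], [-100, 0, -90, 0], [-140, 0, -100, 0], [-180, 0, -120, 0], [-200, 0, -140, 0], [-200, 0, -160, 0]], "fingers": 0.3}}

```text
time: 35.32
ee_pos: [402.0, -47.2, 264.8]
tcp_rot: [[1.0, -0.022, -0.006], [-0.022, -1.0, 0.001], [-0.006, -0.001, -1.0]]
contact_force: [0.1, 0.3, -0.6]
opening: 0.649
```

```bash
python3 st.py s5
python3 - <<'E'
from run2 import *
T4=np.mean([robot.grab_frame("top") for _ in range(5)],0).mean(2); np.save("T4.npy",T4); print(robot.state()["ee_pos"])
np.set_printoptions(linewidth=150); print(T4[157:169,267:279].round().astype(int))
S3,S4,S5=ld("s3"),ld("s4"),ld("s5")
l=dict(lab,X=3,Y=3,Z=3); s=[("scene",base[0][1]+[("X",S4),("Y",S3),("Z",S5)]),("top",base[1][1]+[("X",ld("T3")),("Z",T4)])]
for r in go(s,FONTS[:2],OS[4:],OT,l)[:4]: print(*r)
E
```

```text
35.3167 [402.  -47.2 264.8] [ 0.1  0.3 -0.6] [ 0.03 -0.03  0.01] 0.649 -1.47 [ 1.    -0.022]
[408.40300963 -47.28070889 263.40475462]
[[ 85  68  61  58  57  53  53  54  52  53  68  96]
 [ 77  55  49  52  57  58  52  50  58  58  62  89]
 [ 78  69  74  73  83  87  76  79  94  82  69  86]
 [ 84  82  90  86  95 101  91  95 112  98  70  84]
 [ 88  87  91  84  84  91  85  94 113  98  71  82]
 [ 93  86  94  93  91  88  84  93 105  85  66  81]
 [ 94  81 101 112 114 111  97  95 100  82  61  81]
 [ 93  85 108 126 132 128 112 109 110  88  64  81]
 [ 92  83 106 125 130 127 117 114 111  91  67  82]
 [ 90  74  89 105 105 103 102  95  89  73  63  84]
 [ 89  64  62  70  71  69  73  69  67  63  69  90]
 [ 93  70  59  59  59  60  65  75  81  85  91 104]]
6.815 1 (0, 0) (-0.5, 0.5) {'r3': -0.06, 'r2': 0.03, 'r1': 0.06, 'K': 0.09, 'C': -0.09, 's1': -0.09, 'X': 0.09, 'Y': -0.03, 'Z': -0.0}
6.731 1 (0, 0) (0, 0.5) {'r3': -0.06, 'r2': 0.03, 'r1': 0.09, 'K': 0.12, 'C': -0.06, 's1': -0.06, 'X': 0.12, 'Y': -0.03, 'Z': 0.03}
6.672 1 (-0.5, 0) (0, 0.5) {'r3': -0.03, 'r2': 0.06, 'r1': 0.12, 'K': 0.15, 'C': -0.06, 's1': -0.06, 'X': 0.15, 'Y': -0.0, 'Z': 0.06}
6.67 1 (-0.5, 0) (0.5, 0.5) {'r3': -0.03, 'r2': 0.09, 'r1': 0.12, 'K': 0.15, 'C': -0.03, 's1': -0.03, 'X': 0.15, 'Y': -0.0, 'Z': 0.06}
```

The 4 is now square (fit 0.00 to +0.06 rad). Next, close the fingers and go behind the push bar.

Emit:
{"name": "step_arm", "arguments": {"deltas": [[0, -25, -18, 0], [0, -60, -18, 0], [10, -95, -18, -0.05], [40, -125, -18, -0.05], [75, -145, -18, -0.05], [100, -145, -18, -0.05], [108, -145, -18, -0.05], [108, -145, -18, -0.05]], "fingers": -1}}

```text
time: 36.38
ee_pos: [520.7, 94.8, 280.8]
tcp_rot: [[1.0, 0.028, -0.002], [0.028, -1.0, -0.001], [-0.002, 0.001, -1.0]]
contact_force: [0.1, -0.6, -0.1]
opening: 0.119
```

Emit:
{"name": "step_arm", "arguments": {"deltas": [[0, 0, 0, 0], [0, 0, 0, 0]]}}

```text
time: 36.55
ee_pos: [518.0, 94.4, 282.0]
tcp_rot: [[1.0, 0.028, -0.002], [0.028, -1.0, -0.001], [-0.002, 0.0, -1.0]]
contact_force: [0.8, -0.1, -0.0]
opening: 0.012
```

Emit:
{"name": "step_arm", "arguments": {"deltas": [[12, 0, 0, 0], [20, 0, 0, 0], [27, 0, -1, 0], [34, 0, -3, 0], [41, 0, -5, 0], [48, 0, -8, 0], [56, 0, -10, 0], [64, 0, -12, 0], [72, 0, -12, 0], [80, 0, -12, 0]]}}

```text
time: 37.38
ee_pos: [598.1, 97.4, 295.0]
tcp_rot: [[1.0, 0.029, -0.003], [0.029, -1.0, 0.0], [-0.003, -0.0, -1.0]]
contact_force: [-4.9, 0.2, 4.3]
opening: 0.006
```

Emit:
{"name": "step_arm", "arguments": {"deltas": [[8, 0, 0, 0], [16, 0, 0, 0], [24, 0, 1, 0], [32, 0, 2, 0], [40, 0, 4, 0], [46, 0, 6, 0], [46, 0, 6, 0], [46, 0, 6, 0], [46, 0, 6, 0]]}}

```text
time: 38.13
ee_pos: [644.4, 98.7, 287.3]
tcp_rot: [[1.0, 0.029, -0.004], [0.029, -1.0, -0.001], [-0.004, 0.001, -1.0]]
contact_force: [-6.1, -1.0, -2.5]
opening: 0.005
```

Run:
```python
from h import *
s=robot.state(); print(s["time"],s["ee_pos"],s["contact_force"])
im=robot.grab_frame("scene"); cv2.imwrite("pics/push.png",im[:,:,::-1])
hsv=cv2.cvtColor(im[155:305,185:365],cv2.COLOR_RGB2HSV); m=((hsv[...,0]<17)&(hsv[...,0]>5)&(hsv[...,1]>90)&(hsv[...,2]>90)).astype(np.uint8)
n,l,st,c=cv2.connectedComponentsWithStats(m); print([(st[i,4],(c[i]+[185,155]).round()) for i in range(1,n) if st[i,4]>3])
```

```text
38.1333 [644.40885704  98.71677473 287.25049726] [-6.0521488  -1.02477163 -2.54866318]
[(np.int32(6), array([364., 238.]))]
```

The bucket is nearly full over and no wooden balls are left in it. I'll hold a moment, then let the bar follow the fingers home.

Emit:
{"name": "step_arm", "arguments": {"deltas": [[2, 0, 0, 0], [2, 0, 0, 0], [2, 0, 0, 0], [2, 0, 0, 0], [2, 0, 0, 0]]}}

```text
time: 38.6
ee_pos: [645.5, 98.7, 286.9]
tcp_rot: [[1.0, 0.029, -0.005], [0.029, -1.0, -0.001], [-0.005, 0.001, -1.0]]
contact_force: [-5.9, -0.3, -4.1]
opening: 0.006
```

Emit:
{"name": "step_arm", "arguments": {"deltas": [[-12, 0, -4, 0], [-24, 0, -7, 0], [-36, 0, -8, 0], [-48, 0, -8, 0], [-60, 0, -7, 0], [-72, 0, -5, 0], [-84, 0, -3, 0], [-96, 0, 0, 0], [-110, 0, 0, 0], [-130, 0, 0, 0], [-160, 0, 0, 0], [-195, 0, 0, 0]]}}

```text
time: 39.6
ee_pos: [454.9, 93.6, 289.2]
tcp_rot: [[1.0, 0.028, 0.007], [0.028, -1.0, 0.001], [0.007, -0.001, -1.0]]
contact_force: [-0.4, 0.5, 1.0]
opening: 0.005
```

Emit:
{"name": "step_arm", "arguments": {"deltas": [[-30, 0, 0, 0], [-50, 0, 0, 0], [-50, 0, 0, 0], [-50, 0, 0, 0], [-50, 0, 0, 0], [-50, 0, 0, 0]]}}

```text
time: 40.1
ee_pos: [404.9, 92.2, 288.9]
tcp_rot: [[1.0, 0.028, 0.003], [0.028, -1.0, 0.001], [0.003, -0.0, -1.0]]
contact_force: [-0.3, 0.0, 0.8]
opening: 0.004
```

Run:
```python
from run2 import *
s=robot.state(); print(s["time"],s["ee_pos"],s["contact_force"])
for n in("scene","top"):
    fr=[robot.grab_frame(n) for _ in range(4)]; im=fr[0]; cv2.imwrite(f"pics/{n}_end.png",im[:,:,::-1])
    if n=="top": TF=np.mean(fr,0).mean(2)
    else: SF=np.mean(fr,0).mean(2)
    for l in("push_bar","cup","ball1_center"):
        for r in robot.search_frame(n,l)[:6]: print(n,l,round(r["score"],2),(np.array(r["box"])*[512,384,512,384]).round(1))
    hsv=cv2.cvtColor(im,cv2.COLOR_RGB2HSV); m=((hsv[...,0]<17)&(hsv[...,0]>5)&(hsv[...,1]>90)&(hsv[...,2]>60)).astype(np.uint8)
    k,lb,st,c=cv2.connectedComponentsWithStats(m); print([(int(st[i,4]),c[i].round().tolist()) for i in range(1,k) if st[i,4]>5 and 120<c[i][0]<370])
    p=np.load("pose.npy"); print("bar home expect",proj(n,[[554,140,279],[554,65,279]]).round(1).tolist(),"cup rim",proj(n,[692,106.5,100]).round(1).tolist(), "bucket",proj(n,[614,104,200]).round())
print("wheel T4-now rms",(TF-ld("T4"))[157:169,267:279].std(),"S5",(SF-ld("s5"))[222:240,208:231].std())
# bar region change versus start image
S0=cv2.resize(cv2.imread("pics/scene0.png").astype(np.float32),(512,384),interpolation=cv2.INTER_AREA).mean(2)
print("bar region diff",np.abs(S0-SF)[178:200,262:290].mean(), "cup region diff",np.abs(S0-SF)[240:275,245:275].mean(),"T0",np.abs(T0-TF)[188:200,210:245].mean())
```

```text
40.1 [404.89022315  92.17053109 288.88748569] [-0.34077522  0.01197691  0.81774828]
scene push_bar 0.72 [254.1 179.8 287.  231.4]
scene cup 0.56 [249.7 233.2 275.  271.9]
[]
bar home expect [[287.6, 186.5], [264.8, 179.7]] cup rim [[260.0, 249.9]] bucket [[269. 213.]]
top push_bar 0.94 [213.9 159.  246.5 195. ]
top cup 0.67 [215.3 140.9 244.9 158.8]
[(27, [229.0, 154.0]), (111, [138.0, 237.0])]
bar home expect [[212.0, 192.3], [237.7, 191.5]] cup rim [[226.5, 156.6]] bucket [[226. 175.]]
wheel T4-now rms 1.5712859293837271 S5 1.098430589002999
bar region diff 6.066198976524981 cup region diff 2.4913928174215654 T0 6.955765257941353
```

Run:
```python
import cv2,numpy as np
for n,bar,roi in(("scene",(176,202,258,292),(150,310,180,400)),("top",(186,200,208,246),(130,290,100,300))):
    a=cv2.resize(cv2.imread(f"pics/{n}0.png"),(512,384),interpolation=cv2.INTER_AREA); b=cv2.resize(cv2.resize(cv2.imread(f"pics/{n}_end.png"),(800,600)),(512,384),interpolation=cv2.INTER_AREA)
    A,B=[x.mean(2).astype(np.float32) for x in(a,b)]
    r0,r1,c0,c1=bar; m=cv2.matchTemplate(B[r0-6:r1+6,c0-6:c1+6],A[r0:r1,c0:c1],cv2.TM_CCOEFF_NORMED); i=np.unravel_index(m.argmax(),m.shape); print(n,"bar shift",i[1]-6,i[0]-6,m.max().round(2),"at zero",m[6,6].round(2))
    d=cv2.GaussianBlur(np.abs(a.astype(np.float32)-b).max(2),(0,0),1); r0,r1,c0,c1=roi
    k,l,s,c=cv2.connectedComponentsWithStats((d[r0:r1,c0:c1]>22).astype(np.uint8)); print([(int(s[i,4]),(c[i]+[c0,r0]).round().tolist()) for i in range(1,k) if s[i,4]>6])
b=cv2.imread("pics/top_end.png"); hsv=cv2.cvtColor(b,cv2.COLOR_BGR2HSV)
m=(hsv[...,0]<19)&(hsv[...,0]>5)&(hsv[...,1]>80)
for y in range(141,164): print("".join("o" if m[y,x] else ("y" if 19<=hsv[y,x,0]<32 and hsv[y,x,1]>90 else ".") for x in range(210,250)))
```

```text
scene bar shift 0 0 0.84 at zero 0.84
[(43, [288.0, 152.0]), (329, [328.0, 157.0]), (258, [300.0, 191.0]), (262, [271.0, 211.0])]
top bar shift 0 0 0.83 at zero 0.83
[(8, [275.0, 161.0]), (325, [226.0, 181.0]), (3787, [222.0, 259.0])]
........................................
........................................
........................................
........................................
..............yyyyy.yy..................
...........yyyoyyyyyyyyy................
..........yoyyyyyyyyyyyy................
.........yyyyyyyyyyyyyyoy...............
.........yyyyyyyyyyyyyyyy...............
.......oyyyyyyyoyyyyyoooyo..............
.......yyyyyyyyyooooooooo...............
.......yyyyyyyooooooooooo...y...........
.......yyyoyyyooooooooooo...y...........
.......yyyyyyyoooooooooooo..y...........
.......yyyyyyyoooooooooooo..yy..........
.......yyyyyyyoooooooooooo...y..........
.......yyyooyyoooooooo..................
.........o.oooo.........................
........................................
........................................
........................................
........................................
........................................
```

Bar shift is zero, the cup's place is unchanged, the bucket is empty, and nothing has changed elsewhere on the plate or table. Handing in.

```bash
python3 -c "
from rig import robot
print(robot.sign_off(), robot.state()['time'])"
```

```text
the job is handed in; nothing more can be done
the job is handed in; nothing more can be done
```

I set the number wheel to 4, tipped the bucket into the cup, let it swing home, pulled the arm clear and handed the job in at about 40 s of the 58 s allowed.

**Wheel:** The numeral was hard to read. I turned the wheel back to its lower stop for reference, then forward with two small trims. The last fit puts the 4 at 0.00 to +0.06 rad off centre, against a limit of 0.12. It depends on digit shapes I drew myself, so I trust it to only about 0.05 rad. Several earlier readings disagreed with each other, because the wheel can rest about ±0.1 rad off a number and the knob slipped in the fingers. The window looked the same after the push.

**Bucket:** I pushed the bar to nearly full over, with about 6–7 N of contact force at the end. It came back with no shift from its starting position in either camera.

**Balls and cup:** The bucket is empty, wooden balls show in the cup from above, and no stray balls showed on the plate or table. I could not count all five one by one, because they overlap in the picture.

**Surroundings:** The cup region showed no visible change. In the areas I compared, only the bucket contents and the arm with its shadow had changed, plus a small change at the number window. Those areas did not cover the tall jar and the tube, so I did not check these two at the end. The arm never went near them at low height.

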